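Ready the tile press

ROBOT

A 6-joint arm with a two-finger parallel gripper is mounted at the origin on the work surface. World frame = base frame: x ahead of the robot, y to its left, z up, the work surface at z = 0. Lengths are in m, angles in degrees, forces in N, time in s.
With the tool pointing down it reaches from about 0.4 to 0.825 m from the base axis. Payload 7 kg.
Tool frame: the origin (TCP) lies between the finger pads, 19 mm behind the fingertips; this is the grasp point; z points along the fingers, y is the direction in which the jaws open and shut (so a half turn about z gives the same grasp; the last joint's range is limited). The gripper opens to 88 mm and grips with 3 to 60 N. Pads are 19 mm wide; open, the fingers measure 130 mm over their backs; the gripper's body (78 mm by 193 mm) begins 47 mm behind the grasp point.
Start: joints at [90.648, 20.546, 0.682, 0, -70.136, -16.507], TCP at [0.184, 0.649, 0.245] pointing down, gripper open.
Joint ranges: [-176.03, 176.03], [-82.01, 121.73], [-58.28, 71.71], [-173.87, 95.51], [-174.79, -0.11], [-173.66, 173.66]. Speed limits (degrees/s): [136.94, 136.94, 172.46, 180, 180, 180].

INTERFACE

Orientations are given as [roll, pitch, yaw] about the fixed x, y, z axes, in that order (R = Rz(yaw) Ry(pitch) Rx(roll)).
In Python, from plant import r gives the robot as it stands. The module is installed in compiled form; this text tells all that it offers.
- The arm moves only by the shell command python3 -m inch 'ROWS' [FORCE]. ROWS is text: rows parted by semicolons, each of 7 numbers parted by spaces: the shift along the tool's x, y, z in m, then the turn, a rotation vector about the tool's x, y, z in rad, then the opening, from 0 (shut) to 1 (fully open). In form: tx ty tz ax ay az jaw; .... A call has 1 to 20 rows; each row shifts and turns the commanded pose from where the row before left it, along the tool's axes as they then stand; what a row does not reach is not made up. A row lasts 1/12 s, in which the tool goes at most 41.7 mm and 7.16 degrees, less where a joint would pass 70% of its speed; a pose out of reach is approached as far as the arm can. A call with a gripper value outside its range is refused whole. The fingers move at their own pace and stop on an object; FORCE is the grip in N (left out, the last holds). Time passes only in rows, so rows that do not move let the fingers close. It gives the time, the measured TCP pose, the force and the opening at its end, in the units of the state.
- r.get_state(): the state, without advancing time (a new reading comes with each control period).
- r.capture(name): name is "side" or "top"; returns the picture (400x640x3 uint8, red, green, blue); there is no depth.
- r.camera_params(name): a dict with "vfov" (degrees; the focal length in pixels is half the picture's height over the tangent of half this angle, whatever the lens; pixels are square), "cx", "cy" (the principal point, pixels), "R" (3x3) and "t" (3): a world point X has camera coordinates R X + t. Camera axes: x right, y down, z forward; pixel columns grow to the right and rows downward; lengths in m; the calibration is good to about 2 mm. A picture is of the moment at which its call begins. camera_params takes no time and is no camera call.
- r.close_job(): hands the job in, once; it reports no verdict.
Trained networks look in the newest picture that a camera, given by its name, has taken for a name from the list of things; names that differ only in an ending like _2 or _b are one class to them, and where a whole thing is asked for, a point or a joint stands for the part that bears it (a point fixed in the world has none). Each returns a list of dicts, best first, with "p" (0 to 1); they miss things now and then, are a little off and sometimes report something else, mostly with a low value. They report only what shows in the picture. A call takes as long as a camera call.
- r.recognise(target, camera): "xy" ([column, row] in pixels, amid what is visible of it).
The state is a dict: "time_s": time; "joints": joint angles; "qd": joint speeds; "joint_torque": joint torques, N m; "tcp_pos": TCP position; "eef_rot": TCP orientation; "contact_force": force on the tool from outside, world axes, zero at the start; "moment": the same for the moment, N m; "gripper_width": finger opening in m.
Only numpy, scipy, OpenCV 4.12 (cv2) and the standard library are available. Lean on these libraries where they do the work, as an engineer would, in place of code of your own. Each camera call takes 0.05 s, during which the arm holds its last target.

TASK

Get the tile press ready: turn its black dial so that the pointer stands at 4, and push the mould carriage in under the press head until it clicks past its spring detent and sits fully home. Leave everything else on the table where it stands.

Things in the scene. Friction and masses are not known exactly. Their poses are not given: they have to be found in the camera images.
- press: Fixed grey bench tile press. Origin: centre of the underside of its base plate (360 mm in x, 190 in y, 22 thick). +x is the slide direction, -x its open front. Rails at y +-66 to 81 mm, z up to 44. Brass spring-plunger housing beside a rail at x 10, y 79 to 113, z 24 to 44. A wing of the plate, x -175 to -25, y -212 to -95 mm, carries the dial.
- head_edge (a point): Middle of the lower front edge of the press head, at press x 10, y 0, z 163 mm; axes as the press. The head block stands over the slide on two columns (at press x 85, y +-85): press x 10 to 130, y -100 to 100, z 163 to 233 mm; a platen under it hangs to z 155 at x 35 to 115. Above it a screw and cross bar at x 70, y +-129, up to z 299 mm.
- carriage (a joint): Travel of the mould carriage along the press's +x, in m: 0 fully out at the front, 0.095 fully home under the head. From about 0.084 a spring detent resists (about 6 N); past its crest at 0.090 it snaps the carriage on to 0.095 and holds it there; short of the crest it pushes it back.
- carriage_face (a point): Centre of the front (-x) face of the carriage's flat upright aluminium push plate, 100 mm wide, 12 thick, z 24 to 76 mm; this point is at z 53, press y 0, and moves with the carriage, which carries a white mould with a terracotta tile. At home it is at press x +5, 5 mm short of below the head's edge: an upright gripper cannot follow; tilt 20 to 35 degrees, fingertips forward.
- dial (a joint): Angle of the dial in rad, growing anticlockwise seen from above. Numeral n (0 to 5, printed on the plate round the front of the dial) is at 0.35*n, so 4 is at 1.40. A spring detent holds it at each numeral (about 0.1 N m to leave one). Limits just past 0 and 5.
- dial_grip (a point): On the dial's vertical axis (press x -100, y -140 mm), 62 mm above the table: the TCP height to grip it from above. The dial is a black fluted round collar, 44 mm across, top at z 79, on a skirt 60 mm across, top at z 34. A white pointer on skirt and collar top shows the setting.
- dish_a: Bystander, to be left alone: terracotta saucer, 88 mm across, 18 mm high; origin at the centre of its underside.
- dish_b: Bystander, to be left alone: terracotta saucer, 76 mm across, 18 mm high; origin at the centre of its underside.
- cast: Bystander, to be left alone: white plaster cast, 70 x 45 x 43 mm; origin at the centre of its underside.
- jar: Bystander, to be left alone: glass jar, 56 mm across, 80 mm high; origin at the centre of its underside.
- red_bottle: Bystander, to be left alone: red paint bottle, 64 mm across, 190 mm high; origin at the centre of its underside.
- blue_bottle: Bystander, to be left alone: blue paint bottle, 68 mm across, 200 mm high; origin at the centre of its underside.
- bowl: Bystander, to be left alone: green plastic bowl, 150 mm across, 60 mm high; origin at the centre of its underside.

How it is judged (in metres and radians):
At the end, for the whole second after the job is handed in: The carriage rests past its detent, within 3 mm of fully home (joint over 0.092 m), and the dial rests at 4 (joint 1.28 to 1.52 rad), both still; the seven bystanders were never shifted by more than 30 mm (value of joint carriage above 0.092 m and value of joint dial between 1.28 and 1.52 rad and velocity of joint carriage between -0.005 and 0.005 m/s and velocity of joint dial between -0.05 and 0.05 rad/s); the robot touches nothing.
It fails at once if a bystander was shifted by more than 30 mm or knocked over (distance of any of dish_a, dish_b, cast, jar, red_bottle, blue_bottle, bowl from where it was at the start of the episode above 0.03 m).
It also fails if it takes over 51 s, if anything falls off the work surface, if the arm or the gripper's body presses on something with over 40 N, if the wrist force passes 120 N, or if a joint passes its speed limit or range.

## Working session

There is one attempt and no reset: what is moved stays moved. The work goes in short steps, Python scripts to look and compute and a shell command to move; the robot and the scene stay as the last step left them, time stands still between calls to the robot, and variables do not carry over. Pictures are saved under pics/ and viewed, and the job is handed in when it is done.

```bash
mkdir -p pics; ls; python3 - <<'E'
from plant import r
import cv2
for n in("side","top"):
    p=r.capture(n); cv2.imwrite(f"pics/{n}0.png",p[...,::-1]); c=r.camera_params(n); print(n,c)
s=r.get_state();print(s)
E
```

```text
pics
side {'vfov': 50.82066173383324, 'cx': 321.3883163454856, 'cy': 199.64242231866515, 'R': array([[ 0.96249976, -0.27053197, -0.0201657 ],
       [-0.19695601, -0.64574074, -0.73771758],
       [ 0.18655438,  0.71402476, -0.6748082 ]]), 't': array([-0.49135146,  0.21308065,  1.38450414])}
top {'vfov': 52.205169414712316, 'cx': 323.3751660436762, 'cy': 206.15448487909626, 'R': array([[ 0.03501125, -0.99937949,  0.00385306],
       [-0.97817057, -0.03505793, -0.204825  ],
       [ 0.20483298,  0.00340223, -0.97879103]]), 't': array([-0.00853021,  0.54122487,  1.25139399])}
{'time_s': 0.1, 'joints': array([ 9.06469314e+01,  2.05888547e+01,  6.39120024e-01, -1.75928142e-02,
       -7.01367738e+01, -1.65079717e+01]), 'qd': array([ 0.04865087, -0.12589007,  0.11049193,  0.0540397 ,  0.01246659,
       -0.04441364]), 'joint_torque': array([-3.17906008e-03, -5.84162199e+01,  2.93750596e+01,  7.01564491e+00,
        1.01084015e-02, -4.01283819e-05]), 'tcp_pos': array([0.18438138, 0.64889952, 0.24450036]), 'eef_rot': array([ 1.79912358e+02, -8.72603098e-03, -1.58670237e+01]), 'contact_force': array([0.28211556, 0.71902511, 0.28453089]), 'moment': array([ 0.0067171 , -0.00034069,  0.03457478]), 'gripper_width': 0.08768383056843242}
```

View pics/side0.png

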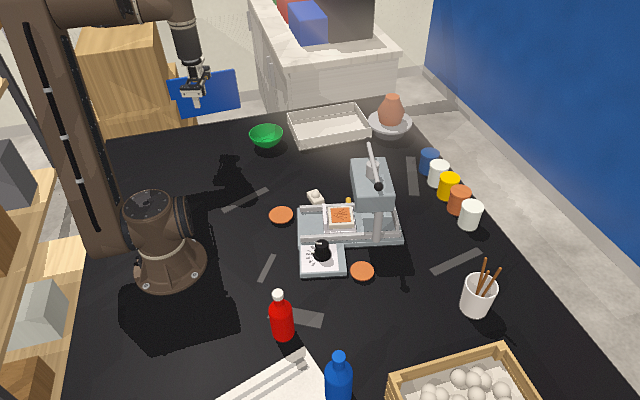

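View pics/top0.png

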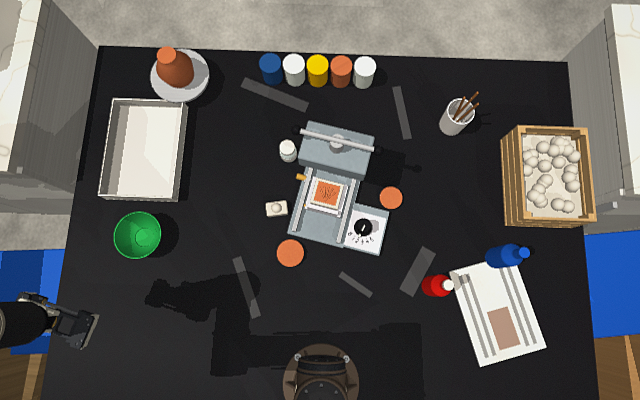

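The top view shows the press at about (335,190), with its front facing the robot and the dial at (363,228). The carriage is out at (325,195). I'll zoom in next.

```bash
python3 - <<'E'
import cv2
a=cv2.imread("pics/top0.png")[110:270,260:420]; cv2.imwrite("pics/topz.png",cv2.resize(a,None,fx=3.75,fy=3.75,interpolation=cv2.INTER_CUBIC))
a=cv2.imread("pics/side0.png")[140:290,260:420]; cv2.imwrite("pics/sidez.png",cv2.resize(a,None,fx=4,fy=4,interpolation=cv2.INTER_CUBIC))
E
```

```text
(no output)
```

View pics/topz.png

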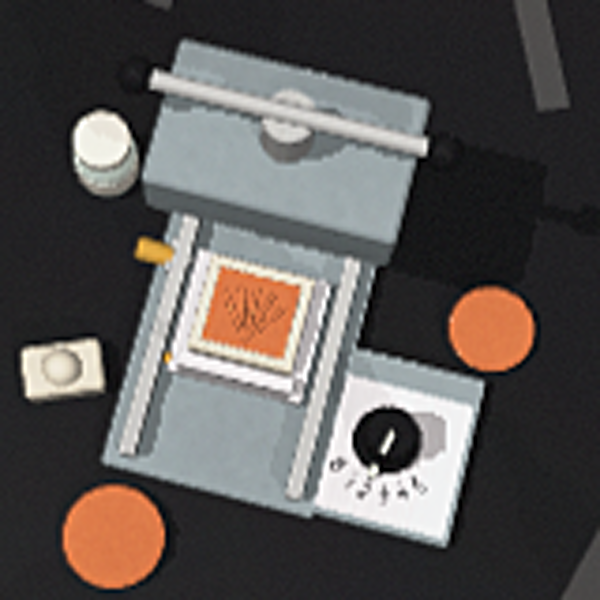

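View pics/sidez.png

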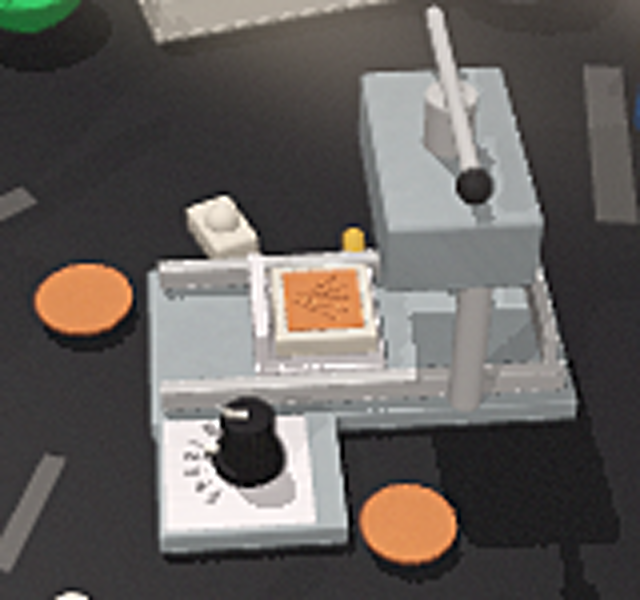

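```bash
cat > h.py <<'E'
import numpy as np, json
from plant import r
from scipy.optimize import least_squares
def proj(n,X):
    c=r.camera_params(n); f=200/np.tan(np.radians(c['vfov']/2))
    Y=np.asarray(X)@np.array(c['R']).T+c['t']; return np.c_[f*Y[:,0]/Y[:,2]+c['cx'],f*Y[:,1]/Y[:,2]+c['cy']]
def ray(n,uv,z):
    c=r.camera_params(n); f=200/np.tan(np.radians(c['vfov']/2)); R=np.array(c['R']); 
    d=R.T@np.array([(uv[0]-c['cx'])/f,(uv[1]-c['cy'])/f,1]); o=-R.T@c['t']; return o+d*(z-o[2])/d[2]
def w(p,P):
    P=np.atleast_2d(P)/1000.; c,s=np.cos(p[2]),np.sin(p[2]); return np.c_[p[0]+c*P[:,0]-s*P[:,1],p[1]+s*P[:,0]+c*P[:,1],P[:,2]]
E
python3 - <<'E'
from h import *
T={(-180,95,22):(103,463),(-175,-212,22):(447,535),(-25,-212,22):(486,380),(10,100,233):(147,183),(10,-100,233):(395,243),(130,100,233):(182,40),(130,-100,233):(430,97),(10,100,163):(147,207),(10,-100,163):(388,263)}
S={(-180,95,22):(150,272),(-175,-212,22):(160,540),(-25,-212,22):(346,538),(180,-95,22):(575,405),(10,100,233):(362,75),(130,100,233):(500,68),(130,-100,233):(543,225),(10,-100,233):(383,248),(10,-100,163):(385,288)}
tp=np.array(list(T),float);tq=np.array(list(T.values()))/3.75+[260,110]
sp=np.array(list(S),float);sq=np.array(list(S.values()))/4+[260,140]
f=lambda p:np.r_[(proj("top",w(p,tp))-tq).ravel(),(proj("side",w(p,sp))-sq).ravel()]
for nm,g in(("both",f),("top",lambda p:f(p)[:18]),("side",lambda p:f(p)[18:])):
    o=least_squares(g,[.65,0,-.2],loss='soft_l1'); print(nm,o.x,np.degrees(o.x[2]))
    if nm=="both":
        p=o.x; print(f(p).reshape(-1,2).round(1).tolist()); json.dump(p.tolist(),open("press.json","w"))
for n in("top","side"):
    for t in("dial","dial_grip","carriage_face","head_edge"):print(n,t,r.recognise(t,n)[:2])
print(proj("top",w(p,[[-100,-140,79],[-100,-140,34],[-100,-140,62],[10,0,163]])).tolist())
print(proj("side",w(p,[[-100,-140,79],[-100,-140,34],[-100,-140,62],[10,0,163]])).tolist())
print(w(p,[[-100,-140,62],[-90,0,53],[5,0,53],[10,0,163]]))
for n,z in(("dish_a",18),("dish_b",18),("cast",40),("jar",70),("red_bottle",100)):
    for d in r.recognise(n,"top")[:2]: print(n,d,ray("top",d["xy"],z/1000))
E
```

```text
both [ 0.60801749 -0.00778925 -0.21966699] -12.585991325654632
[[-0.1, 0.2], [0.8, 3.5], [0.7, 0.4], [-1.6, -0.4], [1.1, 0.8], [0.1, -0.7], [1.4, 0.7], [-0.2, 0.6], [0.4, 2.0], [-0.5, -0.9], [-0.3, -0.6], [1.1, -2.8], [1.2, -0.8], [-0.5, -1.3], [0.7, -1.3], [1.0, -0.9], [1.2, -4.6], [-0.1, 2.1]]
top [ 0.60970557 -0.00652551 -0.21348953] -12.232048981975607
side [ 0.60515161 -0.01209586 -0.22463896] -12.870864597142628
top dial [{'xy': [361.9, 229.0], 'p': 0.77}]
top dial_grip [{'xy': [361.1, 227.7], 'p': 0.78}]
top carriage_face [{'xy': [326.8, 197.7], 'p': 0.68}]
top head_edge [{'xy': [332.5, 194.7], 'p': 0.9}]
side dial [{'xy': [325.1, 251.4], 'p': 0.69}, {'xy': [312.9, 194.6], 'p': 0.31}]
side dial_grip [{'xy': [321.6, 253.4], 'p': 0.76}]
side carriage_face [{'xy': [338.4, 217.8], 'p': 0.59}]
side head_edge [{'xy': [351.8, 222.5], 'p': 0.78}]
[[365.45991199807776, 225.37973431200962], [363.9975827741551, 227.59529760149303], [364.89572717253134, 226.23452622036737], [331.3120658751913, 173.95550467051203]]
[[322.06695239750235, 243.68586644311628], [322.33202560397984, 252.9550096
[... 160 characters left out ...]
    ]
 [ 0.61289734 -0.00887877  0.053     ]
 [ 0.61777719 -0.00996829  0.163     ]]
dish_a {'xy': [390.6, 200.9], 'p': 0.82} [ 0.57486948 -0.21092214  0.018     ]
dish_a {'xy': [289.6, 256.0], 'p': 0.81} [0.38163979 0.11355498 0.018     ]
dish_b {'xy': [390.6, 200.9], 'p': 0.82} [ 0.57486948 -0.21092214  0.018     ]
dish_b {'xy': [289.6, 256.0], 'p': 0.81} [0.38163979 0.11355498 0.018     ]
cast {'xy': [277.9, 209.8], 'p': 0.55} [0.52723044 0.15731845 0.04      ]
jar {'xy': [390.2, 198.6], 'p': 0.65} [ 0.57042924 -0.20107198  0.07      ]
jar {'xy': [286.1, 150.0], 'p': 0.57} [0.72086351 0.13860473 0.07      ]
red_bottle {'xy': [438.6, 287.0], 'p': 0.71} [ 0.29885183 -0.34045085  0.1       ]
```

```bash
cat > fit.py <<'E'
from h import *
import cv2
T={(-180,95,22):(103,463),(-175,-212,22):(445,545),(-25,-212,22):(486,380),(10,100,233):(147,183),(10,-100,233):(395,243),(130,100,233):(182,40),(130,-100,233):(430,97),(-100,-140,79):(388,432)}
S={(-180,95,22):(150,272),(-175,-212,22):(160,540),(180,-95,22):(575,405),(10,100,233):(362,75),(130,100,233):(500,68),(130,-100,233):(543,225),(-100,-140,79):(247,408)}
tp=np.array(list(T),float);tq=np.array(list(T.values()))/3.75+[260,110]
sp=np.array(list(S),float);sq=np.array(list(S.values()))/4+[260,140]
f=lambda p:np.r_[(proj("top",w(p,tp))-tq).ravel(),(proj("side",w(p,sp))-sq).ravel()]
o=least_squares(f,[.6,0,-.2],loss='soft_l1');p=o.x;print(p,f(p).reshape(-1,2).round(1).tolist())
json.dump(p.tolist(),open("press.json","w"))
ph=np.linspace(0,6.28,60)
def rect(x0,x1,y0,y1,z): return np.array([(x0,y0,z),(x1,y0,z),(x1,y1,z),(x0,y1,z),(x0,y0,z)],float)
C=[rect(-180,180,-95,95,22),rect(-175,-25,-212,-95,22),rect(10,130,-100,100,233),rect(10,130,-100,100,163),rect(-180,180,66,81,44),rect(-180,180,-81,-66,44),
 np.c_[-100+22*np.cos(ph),-140+22*np.sin(ph),79+0*ph],np.c_[-100+30*np.cos(ph),-140+30*np.sin(ph),34+0*ph]]
C+= [np.array([(-102,-50,z),(-102,50,z),(-90,50,z),(-90,-50,z),(-102,-50,z)],float)+[12,0,0] for z in (76,)]
for n,o0,k in(("top",(260,110),3.75),("side",(260,140),4)):
    im=cv2.imread(f"pics/{n}z.png")
    for c in C: cv2.polylines(im,[((proj(n,w(p,c))-o0)*k).astype(np.int32)],False,(0,255,255),1)
    cv2.imwrite(f"pics/{n}ov.png",im)
print(w(p,[[-100,-140,62],[-90,0,53],[5,0,53],[10,0,163]]))
E
python3 fit.py
```

```text
[ 0.60811063 -0.00672869 -0.22054227] [[-0.4, 0.1], [1.0, 0.8], [0.3, 0.4], [-1.9, -0.5], [0.7, 0.8], [-0.2, -0.8], [1.1, 0.7], [1.6, 0.2], [-0.5, -1.1], [-0.4, -0.9], [1.1, -1.0], [-0.5, -1.5], [0.6, -1.5], [0.9, -1.1], [0.2, 1.4]]
[[ 0.4799065  -0.12146187  0.062     ]
 [ 0.52029052  0.0129596   0.053     ]
 [ 0.61298952 -0.00782249  0.053     ]
 [ 0.61786842 -0.00891628  0.163     ]]
```

View pics/topov.png

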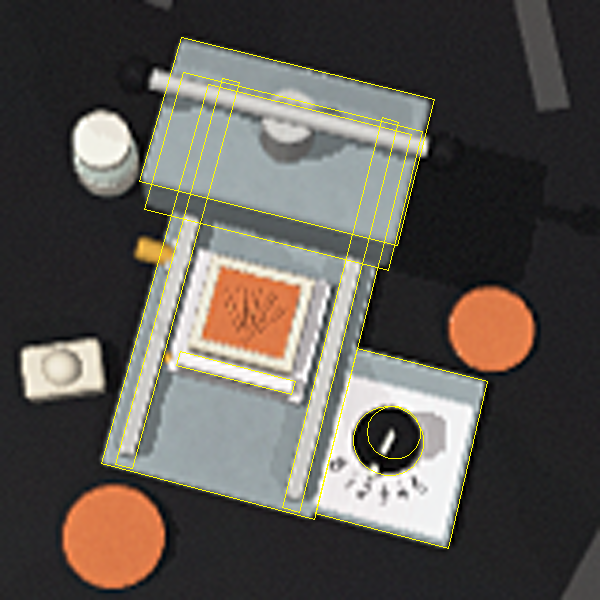

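View pics/sideov.png

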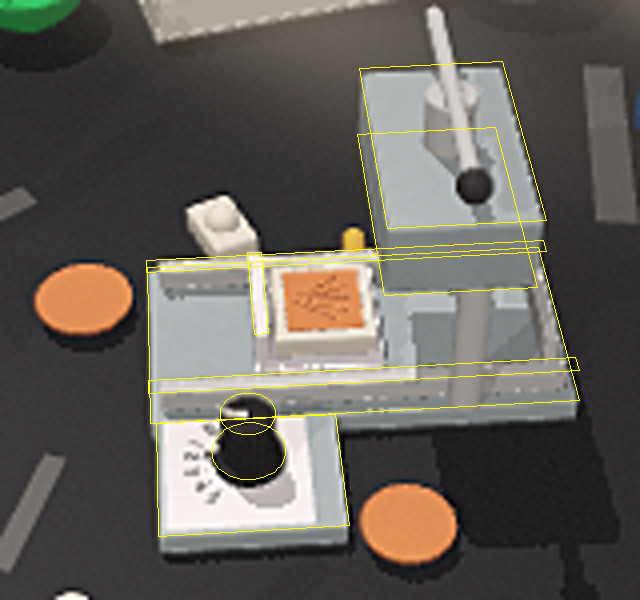

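The overlay fits within about 3 mm. Next is the pointer angle.

```bash
python3 - <<'E'
from h import *
import cv2
p=json.load(open("press.json"))
c=w(p,[[-100,-140,22]])[0]
Z=lambda u,z: ray("top",np.array(u)/3.75+[260,110],z)
def ang(u,z,cc=c):
    d=Z(u,z)-cc; a=np.degrees(np.arctan2(d[1],d[0])-p[2]); return round(a%360,1),round(1000*np.hypot(*d[:2]))
for i,u in enumerate([(338,465),(348,485),(365,492),(383,497),(402,492),(418,487)]): print(i,ang(u,.022))
print("skirt",ang((375,470),.034))
a,b=Z((393,432),.079),Z((384,453),.079);d=b-a;print("top ptr",np.degrees(np.arctan2(d[1],d[0])-p[2])%360)
a=cv2.imread("pics/top0.png")[205:250,340:390]; cv2.imwrite("pics/dz.png",cv2.resize(a,None,fx=12,fy=12,interpolation=cv2.INTER_CUBIC))
E
```

```text
0 (np.float64(128.7), 47)
1 (np.float64(151.2), 50)
2 (np.float64(169.5), 47)
3 (np.float64(189.1), 47)
4 (np.float64(210.2), 44)
5 (np.float64(228.6), 46)
skirt (np.float64(168.8), 28)
top ptr 170.68109187744926
```

View pics/dz.png

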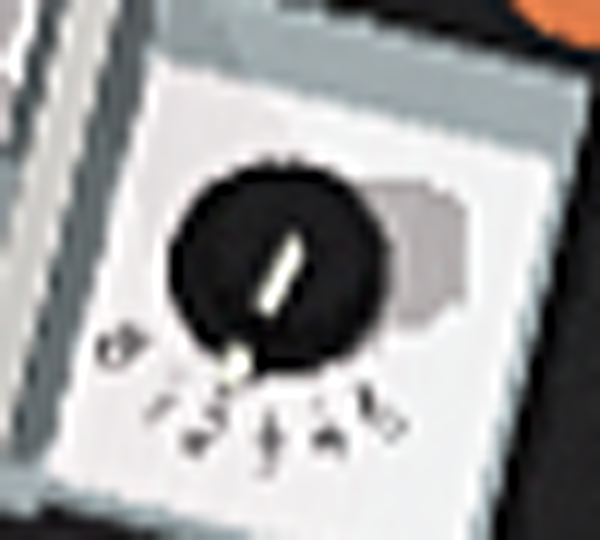

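```bash
cat >> h.py <<'E'
from scipy.spatial.transform import Rotation as Ro
def to(pos,rot=None,step=.04,cur=None):
    s=r.get_state(); A=Ro.from_euler('xyz',s['eef_rot'],degrees=True) if cur is None else Ro.from_euler('xyz',cur[1],degrees=True)
    P=s['tcp_pos'] if cur is None else np.array(cur[0])
    d=A.inv().apply(np.array(pos)-P); n=int(np.ceil(np.linalg.norm(d)/step)) or 1
    print("shift tool",d.round(4),"rows",n,"per row",(d/n).round(4))
    if rot is not None:
        v=(A.inv()*Ro.from_euler('xyz',rot,degrees=True)).as_rotvec(); m=int(np.ceil(np.degrees(np.linalg.norm(v))/6.9)) or 1
        print(" turn after",v.round(4),"rows",m,"per row",(v/m).round(4))
E
python3 - <<'E'
from h import *
to([.42,.30,.245]); to([.48,-.1215,.2],[180,0,-123],cur=([.42,.30,.245],[180,0,-15.87]))
E
```

```text
shift tool [0.322  0.2716 0.0004] rows 11 per row [0.0293 0.0247 0.    ]
shift tool [0.173 0.389 0.045] rows 11 per row [0.0157 0.0354 0.0041]
 turn after [ 0.     -0.      1.8698] rows 16 per row [ 0.     -0.      0.1169]
```

```bash
python3 -m inch '.027 .0226 0 0 0 0 1;.027 .0226 0 0 0 0 1;.027 .0226 0 0 0 0 1;.027 .0226 0 0 0 0 1;.027 .0226 0 0 0 0 1;.027 .0226 0 0 0 0 1;.027 .0226 0 0 0 0 1;.027 .0226 0 0 0 0 1;.027 .0226 0 0 0 0 1;.027 .0226 0 0 0 0 1;.027 .0226 0 0 0 0 1;.025 .023 0 0 0 0 1;0 0 0 0 0 0 1;0 0 0 0 0 0 1'
python3 - <<'E'
from h import *
to([.48,-.1215,.2],step=.036)
E
```

```text
time_s: 1.92
tcp_pos: [0.4207, 0.2986, 0.2456]
eef_rot: [-180.0, -0.0, -16.0]
contact_force: [0.3, 1.0, 0.7]
gripper_width: 0.0875
shift tool [0.173  0.3874 0.0455] rows 12 per row [0.0144 0.0323 0.0038]
```

```bash
python3 -m inch '.0144 .0323 .0038 0 0 0 1;.0144 .0323 .0038 0 0 0 1;.0144 .0323 .0038 0 0 0 1;.0144 .0323 .0038 0 0 0 1;.0144 .0323 .0038 0 0 0 1;.0144 .0323 .0038 0 0 0 1;.0144 .0323 .0038 0 0 0 1;.0144 .0323 .0038 0 0 0 1;.0144 .0323 .0038 0 0 0 1;.0144 .0323 .0038 0 0 0 1;.0144 .0323 .0038 0 0 0 1;.0144 .0323 .0038 0 0 0 1;0 0 0 0 0 0 1'
python3 -m inch '0 0 0 0 0 .117 1;0 0 0 0 0 .117 1;0 0 0 0 0 .117 1;0 0 0 0 0 .117 1;0 0 0 0 0 .117 1;0 0 0 0 0 .117 1;0 0 0 0 0 .117 1;0 0 0 0 0 .117 1;0 0 0 0 0 .117 1;0 0 0 0 0 .117 1;0 0 0 0 0 .117 1;0 0 0 0 0 .117 1;0 0 0 0 0 .117 1;0 0 0 0 0 .117 1;0 0 0 0 0 .117 1;0 0 0 0 0 .117 1;0 0 0 0 0 0 1;0 0 0 0 0 0 1'
python3 - <<'E'
from h import *
import cv2
to([.48,-.1215,.1],[180,0,-123])
print(r.get_state()['joints'])
for n,a,b in(("top",110,260),("side",140,260)):
    cv2.imwrite(f"pics/{n}1.png",cv2.resize(r.capture(n)[a:a+160,b:b+160,::-1],None,fx=3.75,fy=3.75,interpolation=cv2.INTER_CUBIC))
E
```

```text
time_s: 3.0
tcp_pos: [0.4806, -0.1235, 0.1989]
eef_rot: [179.9, 0.1, -16.0]
contact_force: [0.7, 0.4, -0.0]
gripper_width: 0.0877
time_s: 4.5
tcp_pos: [0.4807, -0.1192, 0.1998]
eef_rot: [-180.0, 0.0, -122.8]
contact_force: [0.0, -0.2, -0.4]
gripper_width: 0.0876
shift tool [ 0.0023 -0.0007  0.0998] rows 3 per row [ 0.0008 -0.0002  0.0333]
 turn after [-0.0002  0.0002  0.0027] rows 1 per row [-0.0002  0.0002  0.0027]
[ 8.86083385e+00  5.62061018e+00 -2.53321596e+01 -5.93236754e-04
 -5.90344085e+01 -4.17033708e+01]
```

View pics/top1.png

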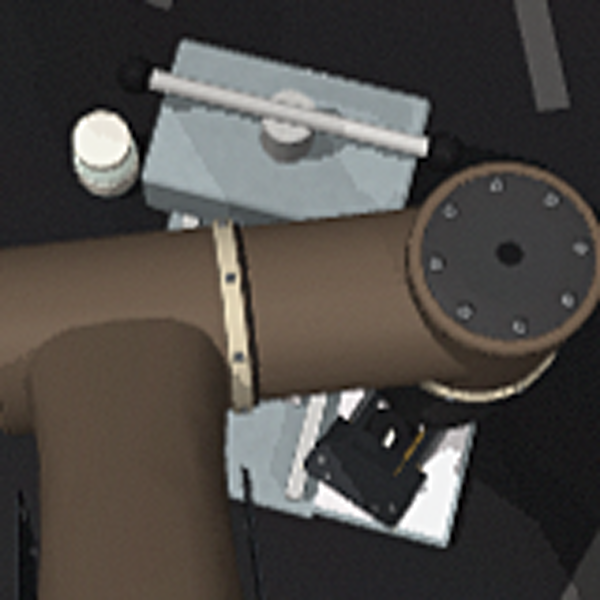

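View pics/side1.png

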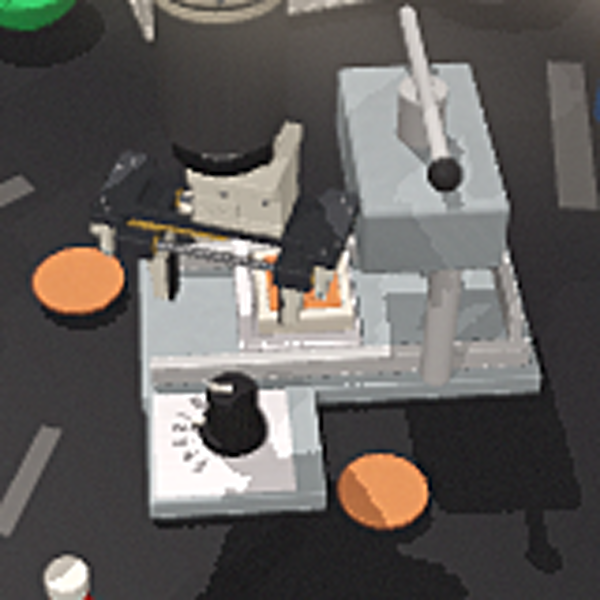

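```bash
python3 - <<'E'
from h import *
import cv2
a=r.capture("side")[:,:,::-1]
cv2.imwrite("pics/full1.png",a)
E
```

```text
(no output)
```

View pics/full1.png

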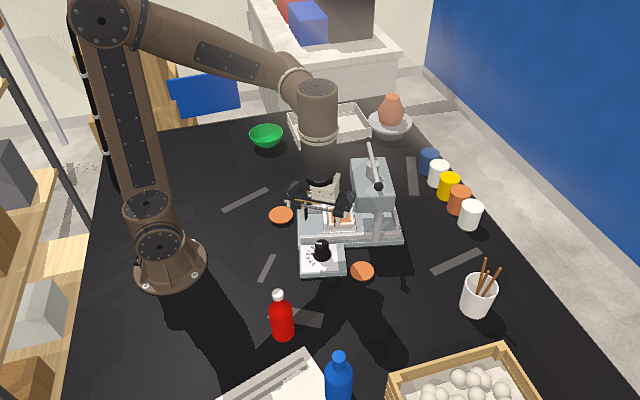

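Wrist is well clear above. The fingers straddle the dial along the press's x. I'll descend.

```bash
python3 -m inch '.001 0 .0345 0 0 0 1;.001 0 .0345 0 0 0 1;0 0 .0345 0 0 0 1;0 0 .0173 0 0 0 1;0 0 .0172 0 0 0 1;0 0 0 0 0 0 1;0 0 0 0 0 0 1' 25
python3 - <<'E'
from h import *
import cv2
to([.48,-.1215,.062],[180,0,-123])
print(r.get_state()['contact_force'],r.get_state()['moment'])
cv2.imwrite(f"pics/side2.png",cv2.resize(r.capture("side")[140:300,260:420,::-1],None,fx=3.75,fy=3.75,interpolation=cv2.INTER_CUBIC))
E
```

```text
time_s: 5.23
tcp_pos: [0.4789, -0.1218, 0.0613]
eef_rot: [179.9, -0.1, -123.0]
contact_force: [-0.1, 0.7, -0.0]
gripper_width: 0.0877
shift tool [-0.0008 -0.0008 -0.0007] rows 1 per row [-0.0008 -0.0008 -0.0007]
 turn after [ 0.0015 -0.0015 -0.0006] rows 1 per row [ 0.0015 -0.0015 -0.0006]
[-0.12216245  0.65052463 -0.01007048] [ 0.09919563 -0.16126528 -0.01143878]
```

View pics/side2.png

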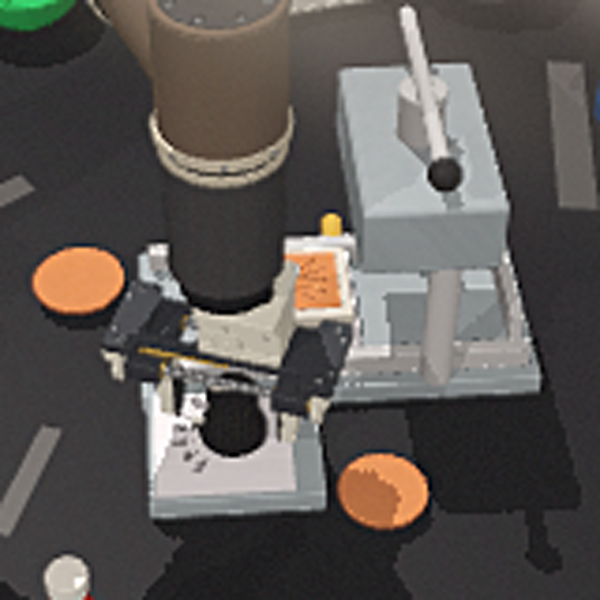

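The fingers stand either side of the collar, which is at about (233,425). Closing now.

```bash
python3 -m inch '0 0 0 0 0 0 .45;0 0 0 0 0 0 .3;0 0 0 0 0 0 .3;0 0 0 0 0 0 .3;0 0 0 0 0 0 .3;0 0 0 0 0 0 .3;0 0 0 0 0 0 .3;0 0 0 0 0 0 .3;0 0 0 0 0 0 .3;0 0 0 0 0 0 .3' 25
```

```text
time_s: 6.12
tcp_pos: [0.4797, -0.1219, 0.0619]
eef_rot: [-180.0, 0.0, -123.1]
contact_force: [2.5, -3.4, -0.5]
gripper_width: 0.0414
```

```bash
python3 -m inch '0 0 0 0 0 -.09 .3;0 0 0 0 0 -.09 .3;0 0 0 0 0 -.09 .3;0 0 0 0 0 -.09 .3;0 0 0 0 0 -.09 .3;0 0 0 0 0 -.09 .3;0 0 0 0 0 -.08 .3;0 0 0 0 0 -.08 .3;0 0 0 0 0 0 .3;0 0 0 0 0 0 .3;0 0 0 0 0 0 .3'; python3 -c "
from h import *
print(r.get_state()['moment'])"
```

```text
time_s: 7.03
tcp_pos: [0.4823, -0.1224, 0.062]
eef_rot: [-179.7, -0.1, -83.0]
contact_force: [12.6, -11.4, -11.3]
gripper_width: 0.0416
[-4.20758791 -4.17846398 -0.06112531]
```

```bash
python3 -m inch '0 0 0 0 0 0 .6;0 0 0 0 0 0 1;0 0 0 0 0 0 1;0 0 0 0 0 0 1;0 0 0 0 0 0 1;0 0 0 0 0 0 1;0 0 0 0 0 0 1'
python3 -m inch '0 0 -.035 0 0 0 1;0 0 -.035 0 0 0 1;0 0 -.035 0 0 0 1;0 0 -.035 0 0 0 1;0 0 -.035 0 0 0 1;0 0 0 0 0 0 1;0 0 0 0 0 0 1'
python3 - <<'E'
from h import *
import cv2
print(r.get_state()['joints'])
p=json.load(open("press.json"))
im=r.capture("side")
cv2.imwrite(f"pics/side3.png",cv2.resize(im[225:285,290:350,::-1],None,fx=10,fy=10,interpolation=cv2.INTER_CUBIC))
c=[-100,-140]
for a in (170,210): 
  t=np.radians(a); q=[[c[0]+k*np.cos(t),c[1]+k*np.sin(t),z] for k,z in((0,79),(20,79),(30,34),(47,22))]; print(a,((proj("side",w(p,q))-[290,225])*10).round().tolist())
im=r.capture("top");cv2.imwrite("pics/top3.png",cv2.resize(im[110:270,260:420,::-1],None,fx=3.75,fy=3.75,interpolation=cv2.INTER_CUBIC))
E
```

```text
time_s: 7.62
tcp_pos: [0.4791, -0.1216, 0.0618]
eef_rot: [180.0, 0.0, -83.0]
contact_force: [-0.3, -0.5, 0.3]
gripper_width: 0.0823
time_s: 8.2
tcp_pos: [0.4803, -0.1215, 0.2391]
eef_rot: [-179.7, 0.0, -83.0]
contact_force: [-1.4, -0.1, -1.0]
gripper_width: 0.0875
[ 8.58021628e+00  3.53847541e+00 -2.21504075e+01  6.20307160e-03
 -6.40158383e+01 -1.58373897e+00]
170 [[320.0, 184.0], [257.0, 179.0], [231.0, 270.0], [180.0, 289.0]]
210 [[320.0, 184.0], [266.0, 211.0], [244.0, 317.0], [201.0, 364.0]]
```

View pics/side3.png

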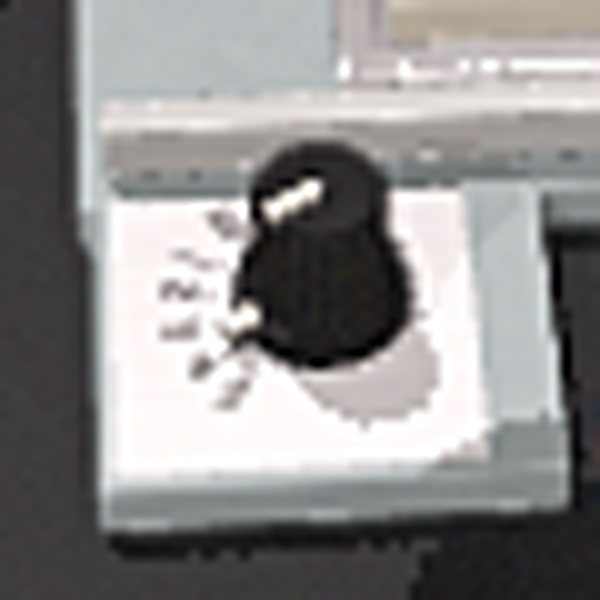

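View pics/top3.png

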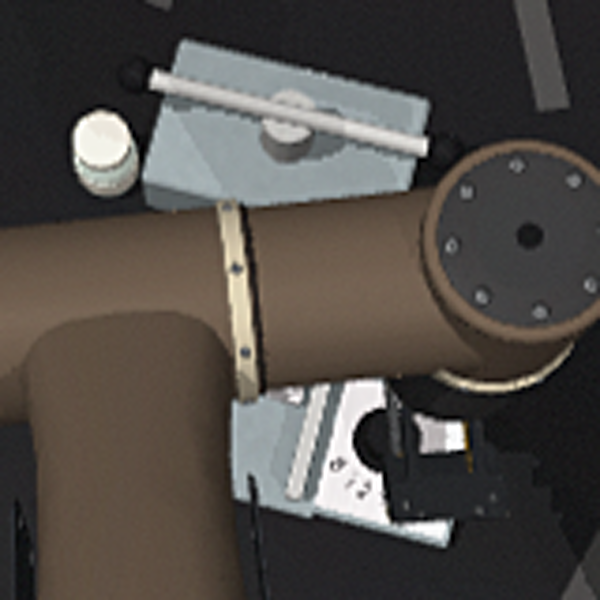

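Pointer now at 4 (skirt mark at (240,320) and collar line match the 210° prediction). Next I'll plan the push pose.

```bash
python3 - <<'E'
from h import *
p=json.load(open("press.json"))
A=Ro.from_euler('z',p[2])*Ro.from_euler('x',180,degrees=True)
B=A*Ro.from_euler('y',30,degrees=True)
print("B z",B.apply([0,0,1]),"euler",B.as_euler('xyz',degrees=True))
a=w(p,[[-145,0,200]])[0]; print(a)
to(a,A.as_euler('xyz',degrees=True))
print(B.as_euler('xyz',degrees=True).tolist())
E
```

```text
B z [ 0.48788948 -0.10937939 -0.8660254 ] euler [180.         -30.         -12.63614119]
[0.46662268 0.02499133 0.2       ]
shift tool [-0.1469 -0.0059  0.0363] rows 4 per row [-0.0367 -0.0015  0.0091]
 turn after [ 0.0000e+00  7.0000e-04 -1.2285e+00] rows 11 per row [ 0.000e+00  1.000e-04 -1.117e-01]
[180.0, -29.999999999999993, -12.636141188178012]
```

```bash
python3 -m inch '-.0367 -.0015 .009 0 0 0 1;-.0367 -.0015 .009 0 0 0 .6;-.0367 -.0015 .009 0 0 0 .3;-.0367 -.0015 .009 0 0 0 0;0 0 0 0 0 -.1117 0;0 0 0 0 0 -.1117 0;0 0 0 0 0 -.1117 0;0 0 0 0 0 -.1117 0;0 0 0 0 0 -.1117 0;0 0 0 0 0 -.1117 0;0 0 0 0 0 -.1117 0;0 0 0 0 0 -.1117 0;0 0 0 0 0 -.1117 0;0 0 0 0 0 -.1117 0;0 0 0 0 0 -.1117 0;0 0 0 0 0 0 0'
python3 -m inch '0 0 0 0 .105 0 0;0 0 0 0 .105 0 0;0 0 0 0 .105 0 0;0 0 0 0 .105 0 0;0 0 0 0 .104 0 0;0 0 0 0 0 0 0;0 0 0 0 0 0 0'
python3 - <<'E'
from h import *
p=json.load(open("press.json"))
print(r.get_state()['joints'])
to(w(p,[[-140,0,62]])[0],[180,-30,-12.64])
import cv2
im=r.capture("side");cv2.imwrite("pics/side4.png",cv2.resize(im[100:280,240:420,::-1],None,fx=3.3,fy=3.3,interpolation=cv2.INTER_CUBIC))
E
```

```text
time_s: 9.63
tcp_pos: [0.4665, 0.0244, 0.1993]
eef_rot: [179.9, 0.1, -12.3]
contact_force: [-0.4, 0.7, -0.2]
gripper_width: 0.0006
time_s: 10.22
tcp_pos: [0.4782, 0.0238, 0.2185]
eef_rot: [179.8, -27.2, -12.9]
contact_force: [-0.2, -1.2, -1.4]
gripper_width: 0.0004
[ 37.23292051 -11.46035064 -58.22670177  41.63733994 -32.14768723
   6.16015897]
shift tool [-0.0774  0.0009  0.1362] rows 4 per row [-0.0193  0.0002  0.034 ]
 turn after [ 0.006   0.0485 -0.0041] rows 1 per row [ 0.006   0.0485 -0.0041]
```

View pics/side4.png

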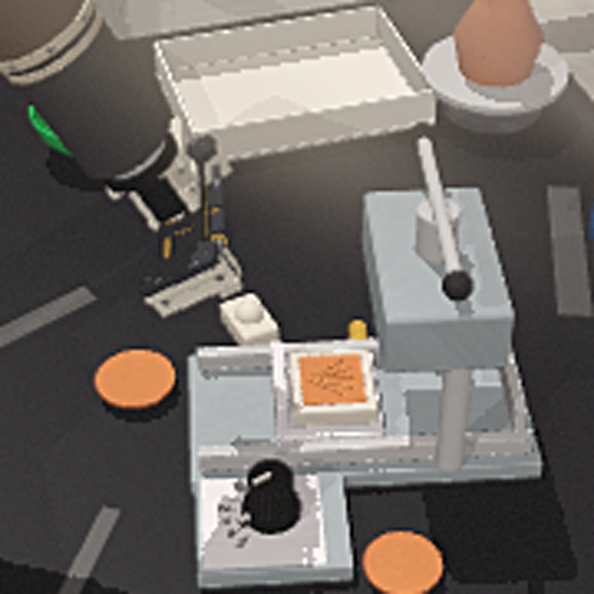

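```bash
python3 -m inch '.005 0 .005 0 -.04 0 0;0 0 0 0 0 0 0;0 0 0 0 0 0 0'
python3 - <<'E'
from h import *
p=json.load(open("press.json"))
s=r.get_state();print(s['joints'])
to(w(p,[[-125,0,62]])[0],[180,-25,-12.64])
E
```

```text
time_s: 10.52
tcp_pos: [0.4843, 0.0215, 0.2142]
eef_rot: [179.6, -24.7, -12.9]
contact_force: [-0.7, -0.6, -0.0]
gripper_width: 0.0004
[ 36.62067554  -9.4914888  -54.92773904  35.78288758 -33.5158327
  12.12833073]
shift tool [-0.0618 -0.0006  0.1391] rows 4 per row [-0.0155 -0.0001  0.0348]
 turn after [ 0.0093  0.0049 -0.0038] rows 1 per row [ 0.0093  0.0049 -0.0038]
```

```bash
python3 -m inch '-.0124 0 .0278 .003 0 -.001 0;-.0124 0 .0278 .003 0 -.001 0;-.0124 0 .0278 .003 0 -.001 0;-.0124 0 .0278 0 0 0 0;-.0124 0 .0278 0 0 0 0;0 0 0 0 0 0 0;0 0 0 0 0 0 0'
python3 - <<'E'
from h import *
p=json.load(open("press.json"))
s=r.get_state();print(s['joints'])
for x in(-111,-13.,-8.):to(w(p,[[x,0,62]])[0],[180,-25,-12.64])
import cv2
im=r.capture("side");cv2.imwrite("pics/side5.png",cv2.resize(im[100:280,240:420,::-1],None,fx=3.3,fy=3.3,interpolation=cv2.INTER_CUBIC))
E
```

```text
time_s: 11.1
tcp_pos: [0.5149, 0.0236, 0.1138]
eef_rot: [179.7, -19.5, -12.6]
contact_force: [-0.1, 0.3, 0.5]
gripper_width: 0.0
[ 27.00048296   3.94075708 -58.27422097  45.30118112 -17.73637294
   8.08219396]
shift tool [-0.0299  0.009   0.0444] rows 2 per row [-0.015   0.0045  0.0222]
 turn after [0.0044 0.0957 0.0004] rows 1 per row [0.0044 0.0957 0.0004]
shift tool [0.0625 0.0089 0.0771] rows 3 per row [0.0208 0.003  0.0257]
 turn after [0.0044 0.0957 0.0004] rows 1 per row [0.0044 0.0957 0.0004]
shift tool [0.0672 0.0089 0.0788] rows 3 per row [0.0224 0.003  0.0263]
 turn after [0.0044 0.0957 0.0004] rows 1 per row [0.0044 0.0957 0.0004]
```

View pics/side5.png

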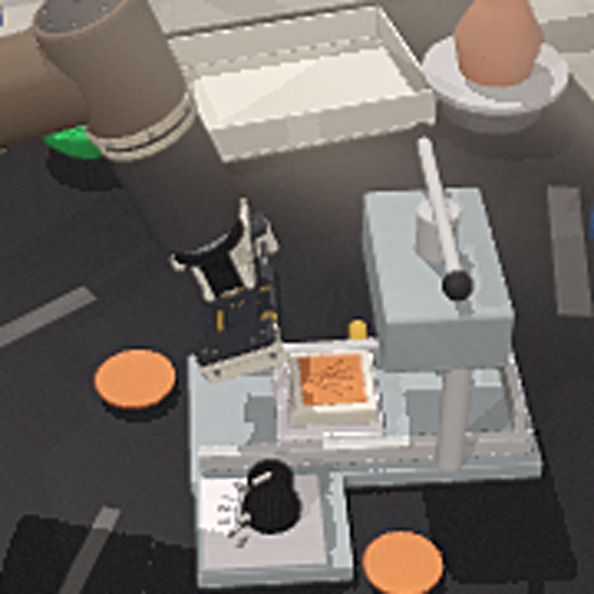

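Joint 3 reaches its folding limit when tilted this close in. I'll start the push upright and tilt further out, so I'm backing off and straightening first.

```bash
python3 -m inch '0 0 -.03 0 0 0 0;0 0 0 0 -.114 0 0;0 0 0 0 -.113 0 0;0 0 0 0 -.113 0 0;0 0 0 0 0 0 0;0 0 0 0 0 0 0'
python3 - <<'E'
from h import *
p=json.load(open("press.json"))
s=r.get_state();print(s['joints'])
to(w(p,[[-125,0,130]])[0],[180,0,-12.64])
E
```

```text
time_s: 11.65
tcp_pos: [0.5118, 0.0188, 0.147]
eef_rot: [179.2, -5.2, -13.2]
contact_force: [-0.2, -0.1, -0.6]
gripper_width: 0.0004
[ 27.04014492   7.71833093 -33.31588142   5.58751637 -45.63413209
  45.88287425]
shift tool [-0.0268  0.004   0.0146] rows 1 per row [-0.0268  0.004   0.0146]
 turn after [ 0.0145 -0.0911 -0.0112] rows 1 per row [ 0.0145 -0.0911 -0.0112]
```

```bash
python3 -m inch '-.027 .004 .0146 0 0 0 0;0 0 0 .0145 -.091 -.011 0;0 0 0 0 0 0 0;0 0 0 0 0 0 0'
python3 - <<'E'
from h import *
p=json.load(open("press.json"))
s=r.get_state();print(s['joints'])
to(w(p,[[-125,0,57]])[0],[180,0,-12.64])
E
```

```text
time_s: 11.98
tcp_pos: [0.484, 0.0188, 0.1289]
eef_rot: [179.8, -0.0, -12.6]
contact_force: [1.4, 0.1, 0.8]
gripper_width: 0.0003
[ 25.69676997   9.13506451 -32.04403523   0.23852463 -48.92827199
  51.51871419]
shift tool [ 0.0016 -0.0025  0.0719] rows 2 per row [ 0.0008 -0.0012  0.0359]
 turn after [ 0.0036 -0.0005  0.0002] rows 1 per row [ 0.0036 -0.0005  0.0002]
```

```bash
python3 -m inch '0 -.001 .023 0 0 0 0;0 -.001 .023 0 0 0 0;0 0 .023 0 0 0 0;0 0 0 0 0 0 0;0 0 0 0 0 0 0'
python3 -m inch '.007 0 0 0 0 0 0;.007 0 0 0 0 0 0;.007 0 0 0 0 0 0;.007 0 0 0 0 0 0;.007 0 0 0 0 0 0;.007 0 0 0 0 0 0;.007 0 0 0 0 0 0;.007 0 0 0 0 0 0;.007 0 0 0 0 0 0;.007 0 0 0 0 0 0;0 0 0 0 0 0 0'
python3 - <<'E'
from h import *
p=json.load(open("press.json"))
s=r.get_state();print(s['joints'])
to(w(p,[[-50,0,60]])[0],[180,0,-12.64])
import cv2
im=r.capture("side");cv2.imwrite("pics/side6.png",cv2.resize(im[100:280,240:420,::-1],None,fx=3.3,fy=3.3,interpolation=cv2.INTER_CUBIC))
E
```

```text
time_s: 12.4
tcp_pos: [0.4856, 0.0217, 0.0606]
eef_rot: [179.8, -0.0, -12.6]
contact_force: [0.2, -0.0, 1.3]
gripper_width: 0.0006
time_s: 13.32
tcp_pos: [0.5549, 0.0061, 0.0596]
eef_rot: [179.9, 0.0, -12.6]
contact_force: [0.3, 0.5, 1.1]
gripper_width: 0.0003
[ 20.90072895  20.43961017 -27.44886745   0.10739769 -42.21835829
  56.44554263]
shift tool [ 0.0047  0.0009 -0.0004] rows 1 per row [ 0.0047  0.0009 -0.0004]
 turn after [0.0021 0.0009 0.0011] rows 1 per row [0.0021 0.0009 0.0011]
```

View pics/side6.png

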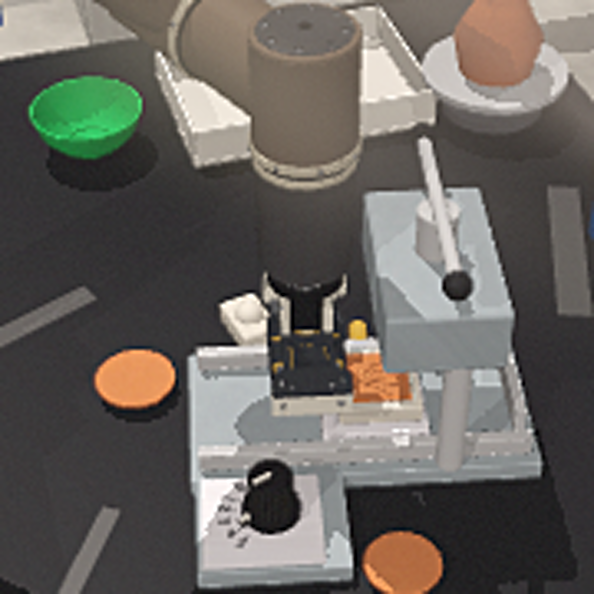

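The carriage slid ahead freely with no resistance force. Tilting in place now.

```bash
python3 -m inch '0 0 0 0 .0873 0 0;0 0 0 0 .0873 0 0;0 0 0 0 .0873 0 0;0 0 0 0 .0873 0 0;0 0 0 0 .0873 0 0;0 0 0 0 0 0 0;0 0 0 0 0 0 0'
python3 - <<'E'
from h import *
p=json.load(open("press.json"))
s=r.get_state();print(s['joints'],s['contact_force'])
to(w(p,[[-11.5,0,62]])[0],[180,-25,-12.64])
E
```

```text
time_s: 13.95
tcp_pos: [0.5814, -0.0274, 0.0772]
eef_rot: [177.5, -17.4, -13.2]
contact_force: [-0.5, -1.0, -0.3]
gripper_width: 0.0006
[ 17.8143637   13.76359616 -51.37307346  45.25421821 -15.66445828
  15.71918985] [-0.45827576 -0.95296002 -0.2815232 ]
shift tool [ 0.0048 -0.0268  0.0163] rows 1 per row [ 0.0048 -0.0268  0.0163]
 turn after [ 0.0481  0.1336 -0.0068] rows 2 per row [ 0.0241  0.0668 -0.0034]
```

```bash
python3 -m inch '0 0 0 0 0 0 0;0 0 0 0 0 0 0;0 0 0 0 0 0 0'
python3 - <<'E'
from h import *
p=json.load(open("press.json"))
s=r.get_state();print(s['joints'],s['contact_force'])
to(w(p,[[-11.5,0,62]])[0],[180,-25,-12.64])
q=np.array(s['tcp_pos'])-[p[0],p[1],0];print(Ro.from_euler('z',-p[2]).apply(q))
import cv2
im=r.capture("side");cv2.imwrite("pics/side7.png",cv2.resize(im[100:280,240:420,::-1],None,fx=3.3,fy=3.3,interpolation=cv2.INTER_CUBIC))
E
```

```text
time_s: 14.2
tcp_pos: [0.5825, -0.0256, 0.0772]
eef_rot: [177.5, -17.4, -13.2]
contact_force: [0.3, 0.4, -0.5]
gripper_width: 0.0004
[ 17.93475388  13.84232272 -51.28569299  45.30640297 -15.63923966
  15.62051282] [ 0.34343916  0.38797954 -0.53243081]
shift tool [ 0.0042 -0.0248  0.0161] rows 1 per row [ 0.0042 -0.0248  0.0161]
 turn after [ 0.047   0.1331 -0.0057] rows 2 per row [ 0.0235  0.0665 -0.0029]
[-0.02084365 -0.02402062  0.07717104]
```

View pics/side7.png

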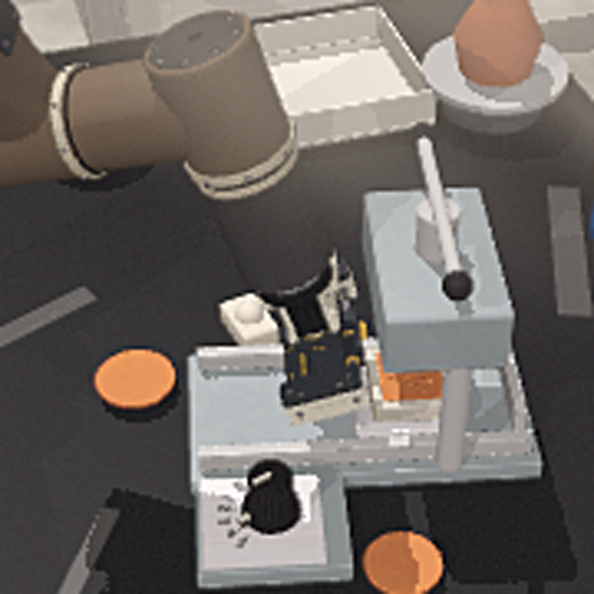

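Carriage face is now at about press x -6, near the detent. The TCP slid 24 mm sideways while passing close to the wrist singularity, so I'm backing off and re-centring in small steps.

```bash
python3 - <<'E'
from h import *
p=json.load(open("press.json"))
to(w(p,[[-40,-24,77]])[0],[180,-17.4,-12.64]); to(w(p,[[-40,0,77]])[0])
E
python3 -m inch '-.006 0 -.002 0 0 0 0;-.006 0 -.002 0 0 0 0;-.006 0 -.002 0 0 0 0;0 0 0 0 0 0 0'
python3 - <<'E'
from h import *
p=json.load(open("press.json"))
s=r.get_state();print(s['joints'],s['contact_force'])
q=np.array(s['tcp_pos'])-[p[0],p[1],0];print(Ro.from_euler('z',-p[2]).apply(q))
to(w(p,[[-40,0,62]])[0],[180,-25,-12.64])
E
```

```text
shift tool [-0.0183  0.0005 -0.0056] rows 1 per row [-0.0183  0.0005 -0.0056]
 turn after [ 0.0466  0.0004 -0.0084] rows 1 per row [ 0.0466  0.0004 -0.0084]
shift tool [-0.0185 -0.0235 -0.0067] rows 1 per row [-0.0185 -0.0235 -0.0067]
time_s: 14.58
tcp_pos: [0.562, -0.0216, 0.0773]
eef_rot: [177.4, -17.4, -13.1]
contact_force: [-0.4, -0.8, -0.7]
gripper_width: 0.0007
[ 18.22206705  12.13319219 -54.24539724  48.63126397 -14.93645336
  11.95548674] [-0.37672026 -0.76372169 -0.7072478 ]
[-0.0417095  -0.02457415  0.0773398 ]
shift tool [-0.0031 -0.0252  0.014 ] rows 1 per row [-0.0031 -0.0252  0.014 ]
 turn after [ 0.048   0.1336 -0.0047] rows 2 per row [ 0.024   0.0668 -0.0023]
```

```bash
python3 -m inch '0 -.005 .001 0 0 0 0;0 -.005 .001 0 0 0 0;0 -.005 .001 0 0 0 0;0 -.005 .001 0 0 0 0;0 -.005 .001 0 0 0 0;0 0 0 .02 0 0 0;0 0 0 .02 0 0 0;0 0 0 0 0 0 0'
python3 - <<'E'
from h import *
p=json.load(open("press.json"))
s=r.get_state();print(s['joints'],s['contact_force'])
q=np.array(s['tcp_pos'])-[p[0],p[1],0];print(Ro.from_euler('z',-p[2]).apply(q))
to(w(p,[[-40,0,62]])[0],[180,-25,-12.64])
E
```

```text
time_s: 15.25
tcp_pos: [0.5711, 0.0023, 0.0714]
eef_rot: [179.8, -17.4, -13.2]
contact_force: [0.0, -0.7, -0.8]
gripper_width: 0.0005
[ 19.07718705  13.11990913 -53.91064922  48.88298224 -12.45715908
  10.73838601] [ 0.02427105 -0.72734703 -0.77012389]
[-0.03808045  0.00069355  0.07138496]
shift tool [-0.0046  0.0007  0.0084] rows 1 per row [-0.0046  0.0007  0.0084]
 turn after [ 0.0071  0.1332 -0.0081] rows 2 per row [ 0.0036  0.0666 -0.0041]
```

```bash
python3 -m inch '0 0 0 0 .022 0 0;0 0 0 0 .022 0 0;0 0 0 0 .022 0 0;0 0 0 0 .022 0 0;0 0 0 0 .022 0 0;0 0 0 0 .022 0 0;0 0 0 0 0 0 0;0 0 0 0 0 0 0'
python3 - <<'E'
from h import *
p=json.load(open("press.json"))
s=r.get_state();print(s['joints'],s['contact_force'])
q=np.array(s['tcp_pos'])-[p[0],p[1],0];print(Ro.from_euler('z',-p[2]).apply(q))
to(w(p,[[-30,0,62]])[0],[180,-25,-12.64])
E
```

```text
time_s: 15.92
tcp_pos: [0.5888, 0.0011, 0.0911]
eef_rot: [179.0, -22.4, -12.9]
contact_force: [0.3, -0.0, -0.2]
gripper_width: 0.0001
[  2.44538918  11.07077104 -58.19633578  95.51142661  -6.82263445
 -19.84623501] [ 0.2747579  -0.03738936 -0.18902223]
[-0.02055858  0.00337816  0.09106585]
shift tool [-0.0198  0.003   0.0233] rows 1 per row [-0.0198  0.003   0.0233]
 turn after [ 0.02    0.0459 -0.0042] rows 1 per row [ 0.02    0.0459 -0.0042]
```

The wrist is running out of range (joint 4 and joint 3 limits) at this tilt. I'll fit a kinematic model to the logged poses and check which push poses are reachable.

```bash
cat > kin.py <<'E'
from h import *
J=np.array([[90.648,20.546,.682,0,-70.136,-16.507],[8.861,5.621,-25.332,0,-59.034,-41.703],[8.580,3.538,-22.15,.006,-64.016,-1.584],[37.233,-11.460,-58.227,41.637,-32.148,6.160],[36.62,-9.49,-54.93,35.78,-33.52,12.13],[27.0,3.94,-58.274,45.30,-17.736,8.08],[25.697,9.135,-32.044,.2385,-48.928,51.519],[20.9,20.44,-27.449,.107,-42.218,56.446],[17.935,13.842,-51.286,45.306,-15.639,15.62],[18.222,12.133,-54.245,48.631,-14.936,11.955],[19.077,13.12,-53.911,48.883,-12.457,10.738],[2.445,11.071,-58.196,95.511,-6.823,-19.846]])
P=np.array([[.184,.649,.245],[.4807,-.1192,.1998],[.4803,-.1215,.2391],[.4782,.0238,.2185],[.4843,.0215,.2142],[.5149,.0236,.1138],[.484,.0188,.1289],[.5549,.0061,.0596],[.5825,-.0256,.0772],[.562,-.0216,.0773],[.5711,.0023,.0714],[.5888,.0011,.0911]])
E_=np.array([[180,0,-15.87],[180,0,-122.8],[180,0,-83],[179.8,-27.2,-12.9],[179.6,-24.7,-12.9],[179.7,-19.5,-12.6],[179.8,0,-12.6],[179.9,0,-12.6],[177.5,-17.4,-13.2],[177.4,-17.4,-13.1],[179.8,-17.4,-13.2],[179,-22.4,-12.9]])
LO=np.array([-176.03,-82.01,-58.28,-173.87,-174.79,-173.66]);HI=np.array([176.03,121.73,71.71,95.51,-.11,173.66])
def fk(q,k,s4=1):
    a1,d1,d,L2,e,L3,L6=k
    z=lambda a:Ro.from_euler('z',a,degrees=True); y=lambda a:Ro.from_euler('y',a,degrees=True); x=lambda a:Ro.from_euler('x',a,degrees=True)
    R=z(q[0]); p=R.apply([a1,-d,d1]); R=R*y(q[1]); p=p+R.apply([0,0,L2])
    R=R*y(-q[2]); p=p+R.apply([L3,0,e])
    R=R*x(s4*q[3])*y(-q[4]); p=p+R.apply([L6,0,0])
    R=R*x(-s6*q[5]); # tool z along local x
    T=R*Ro.from_matrix(np.array([[0,0,1],[0,1,0],[-1,0,0]],float))*Ro.from_euler('z',TZ,degrees=True)
    return p,T
s6=1;TZ=0
if __name__=="__main__":
    for s4 in(1,-1):
        f=lambda k:np.concatenate([fk(q,k,s4)[0]-p for q,p in zip(J,P)])
        o=least_squares(f,[0,.4,.19,.4,0,.4,.3]);print(s4,o.x.round(4),(f(o.x)*1000).round(0).reshape(-1,3).tolist())
        for q,ee in zip(J,E_): 
            t=fk(q,o.x,s4)[1]; t2=Ro.from_euler('xyz',ee,degrees=True); print(np.degrees((t.inv()*t2).as_rotvec()).round(1),end=' ')
        print()
E
python3 kin.py
```

```text
1 [ 0.2536 -0.2193  0.1968  0.4002  0.1463  0.1321  0.0243] [[6.0, -79.0, -21.0], [25.0, -1.0, 13.0], [5.0, -4.0, -9.0], [-63.0, 55.0, -63.0], [-58.0, 60.0, -52.0], [-2.0, 23.0, -5.0], [63.0, 26.0, 46.0], [67.0, 21.0, 72.0], [-6.0, 10.0, 11.0], [2.0, 5.0, 9.0], [-1.0, -9.0, 11.0], [-58.0, -173.0, -12.0]]
[ -0.   0. -90.] [ -0.   0. -90.] [ -0.2   0.2 -90. ] [  36.9   45.8 -154.2] [  27.6   42.7 -144.8] [  23.1   30.9 -173.7] [ -0.1   0.4 -90.3] [  0.    0.2 -90.1] [  16.8   29.8 -175.1] [-18.5 -28.4 171.5] [-16.  -23.3 171.4] [-13.3  -6.2  78.5] 
-1 [0.1673 0.0907 0.1496 0.5148 0.0809 0.242  0.3378] [[-41.0, -44.0, -16.0], [4.0, 43.0, 10.0], [-9.0, 41.0, -4.0], [-7.0, -3.0, -45.0], [-9.0, 9.0, -38.0], [8.0, -7.0, -4.0], [17.0, 55.0, 34.0], [30.0, 57.0, 50.0], [1.0, -11.0, 6.0], [4.0, -19.0, 5.0], [4.0, -20.0, 7.0], [-31.0, -167.0, -5.0]]
[ -0.   0. -90.] [ -0.   0. -90.] [ -0.2   0.2 -90. ] [  0.  -0. -90.] [  0.  -0. -90.] [ -0.   0. -90.] [ -0.  -0. -90.] [  0.1   0.  -90. ] [  0.   0. -90.] [  0.   0. -90.] [  0.   0. -90.] [  0.1  -0.  -90. ]
```

```bash
python3 - <<'E'
s=open('kin.py').read().split('if __name__')[0]
s=s.replace("a1,d1,d,L2,e,L3,L6=k","a1,d1,d,L2,e,L3,L6,y5,z5,z6,y4=k").replace("R=R*x(s4*q[3])*y(-q[4]); p=p+R.apply([L6,0,0])","p=p+R.apply([0,y4,0]); R=R*x(-q[3]); p=p+R.apply([0,y5,z5]); R=R*y(-q[4]); p=p+R.apply([L6,0,z6])").replace("TZ=0","TZ=-90").replace("s4=1","")
s=s.replace("def fk(q,k,)","def fk(q,k)").replace("R=z(q[0]); p=R.apply([a1,-d,d1])","R=z(q[0]); p=R.apply([a1,-d,d1])")
s+='''
f=lambda k:np.concatenate([fk(q,k)[0]-p for q,p in zip(J,P)]+[1e-4*np.array(k)])
o=least_squares(f,[0,.4,.1,.4,0,.4,.3,0,0,0,0]);K=o.x
if __name__=="__main__":
    print(K.round(4),(f(K)[:-11]*1000).round(1).reshape(-1,3).tolist())
    for q,ee in zip(J,E_): print(np.degrees((fk(q,K)[1].inv()*Ro.from_euler('xyz',ee,degrees=True)).as_rotvec()).round(1),end=' ')
'''
open('kin.py','w').write(s)
E
python3 kin.py
```

```text
[-2.000e-04  1.989e-01  0.000e+00  6.014e-01  4.000e-04  4.633e-01
  3.595e-01 -1.916e-01 -3.000e-04  4.000e-04 -1.000e-04] [[0.4, 0.1, 0.2], [-0.1, 0.1, -0.1], [-0.1, 0.0, -0.1], [0.0, 0.0, -0.0], [-0.0, 0.0, -0.0], [-0.0, 0.1, 0.0], [-0.1, 0.1, -0.1], [-0.1, 0.1, -0.0], [0.0, 0.0, -0.0], [0.0, 0.0, 0.1], [0.0, 0.0, 0.0], [-0.0, -0.1, 0.0]]
[-0. -0.  0.] [-0.  0. -0.] [-0.3  0.  -0. ] [ 0. -0. -0.] [ 0. -0.  0.] [-0. -0. -0.] [ 0. -0. -0.] [0. 0. 0.] [-0.  0.  0.] [-0.  0. -0.] [0. 0. 0.] [ 0.  0. -0.]
```

```bash
cat > ik.py <<'E'
from kin import *
p=json.load(open("press.json"))
def ik(pos,T,seeds):
    sols=[]
    for s in seeds:
        g=lambda q:np.r_[(fk(q,K)[0]-pos)*10,(fk(q,K)[1].inv()*T).as_rotvec()]
        o=least_squares(g,np.clip(s,LO+.5,HI-.5),bounds=(LO,HI),x_scale=50,max_nfev=80)
        if o.cost<1e-7 and not any(np.abs(o.x-t).max()<1 for t in sols): sols.append(o.x)
    return sols
def pose(x,y,z,tilt,az=0,roll=0):
    # az: tilt azimuth off press x
    A=Ro.from_euler('z',p[2])*Ro.from_euler('x',180,degrees=True)
    ax=Ro.from_euler('z',-az,degrees=True).apply([0,np.radians(tilt),0])
    return w(p,[[x,y,z]])[0],A*Ro.from_rotvec(ax)*Ro.from_euler('z',roll,degrees=True)
E
python3 - <<'E'
from ik import *
rng=np.random.default_rng(0)
se=[LO+(HI-LO)*rng.random(6) for _ in range(40)]+[np.array([18,14,-51,45,-15,15.]),np.array([21,20,-27,0,-42,56.]),np.array([-10,14,-40,-150,-15,-120.])]
for x,z,t in((-11,62,20),(-11,62,25),(-11,62,30),(-11,62,35),(-40,62,20),(-40,62,25)):
    for q in ik(*pose(x,0,z,t),se): print(x,z,t,q.round(1))
    for q in ik(*pose(x,0,z,t,0,180),se): print(x,z,t,"r180",q.round(1))
E
python3 - <<'E'
from ik import *
# sanity
print([q.round(1) for q in ik(P[10],Ro.from_euler('xyz',E_[10],degrees=True),[J[10],J[7],J[9]])])
rng=np.random.default_rng(0)
se=[LO+(HI-LO)*rng.random(6) for _ in range(15)]+[J[7],J[9],J[10],np.array([-10,14,-40,-150,-15,-120.])]
def best(pos,T):
    b=None
    for s in se:
        g=lambda q:np.r_[(fk(q,K)[0]-pos)*10,(fk(q,K)[1].inv()*T).as_rotvec()]
        o=least_squares(g,np.clip(s,LO+.5,HI-.5),bounds=(LO,HI),x_scale=50,max_nfev=150)
        if b is None or o.cost<b.cost:b=o
    return b
for x,z,t,az in((-11,62,17,0),(-11,62,20,0),(-11,62,25,0),(-11,62,20,15),(-11,62,20,30),(-11,72,20,0),(-11,62,20,-20),(-11,62,25,30)):
    b=best(*pose(x,0,z,t,az)); print(x,z,t,az,"cost",b.cost,b.x.round(1))
E
```

```text
[array([ 19. ,  13.1, -54. ,  49.3, -12.4,  10.4])]
-11 62 17 0 cost 2.1391157190614046e-30 [ 18.2  16.2 -50.3  44.6 -12.3  16.4]
-11 62 20 0 cost 6.365589012609904e-05 [  0.5  14.8 -56.8  95.5  -4.5 -18. ]
-11 62 25 0 cost 0.004343284771240462 [  1.7  14.8 -56.8  95.5  -6.5 -19.2]
-11 62 20 15 cost 0.00016497654348738867 [ 13.   15.2 -53.5  51.3  -3.9  13.7]
-11 62 20 30 cost 4.0052942135454956e-29 [ 18.6  16.5 -38.4   1.6 -15.1  57.4]
-11 72 20 0 cost 1.5111917341267264e-28 [  3.1  13.8 -56.8  89.   -5.3 -13.8]
-11 62 20 -20 cost 1.1720248181201291e-29 [ 15.3  16.3 -54.1  68.5 -15.8  -3.9]
-11 62 25 30 cost 3.786445979139913e-30 [ 18.5  15.7 -43.8   5.1  -5.6  53.8]
```

```bash
cat >> ik.py <<'E'
def ori(tilt,az):
    a,b=np.radians(tilt),np.radians(az); t=np.array([np.sin(a)*np.cos(b),np.sin(a)*np.sin(b),-np.cos(a)])
    y=np.cross(t,[1,0,0]); y/=np.linalg.norm(y); y*= -np.sign(y[1]); x=np.cross(y,t)
    return Ro.from_matrix(np.c_[x,y,t])   # in press frame
def box(xs,ys,zs): return np.array([[a,b,c] for a in xs for b in ys for c in zs],float)
def geom(O,zc,face,y):
    tip=O.apply(box((-9.5,9.5),(-21,21),(0,19))); i=tip[:,0].argmax()
    c=np.array([face-tip[i,0],y,zc]); 
    B=O.apply(np.array([[39,b,-k] for b in (-96,-48,0,48,96) for k in np.arange(47,170,3)],float))+c
    W=O.apply(np.array([[55*np.cos(h),55*np.sin(h),-k] for h in np.arange(0,6.28,.3) for k in np.arange(150,360,6)]))+c
    A=np.vstack([B,W]); m=(np.abs(A[:,1])<105)&(A[:,2]>158)&(A[:,2]<305)
    cl=10-A[m,0].max() if m.any() else 99
    L=O.apply(box((-39,39),(-96,96),(-47,-100)))+c
    return c,tip[i,2]+zc,(tip[:,2]+zc).min(),cl,L[:,2].min()
def W3(c): return w(p,[c])[0]
def WR(O): return Ro.from_euler('z',p[2])*O
E
python3 - <<'E'
from ik import *
for tilt in (20,22,25,28,30):
  for az in (-60,-45,-30,-15,0,15,30,45):
    O=ori(tilt,az)
    for z in (60,70):
      c,zt,zm,cl,zl=geom(O,z,6,0)
      if cl<6: continue
      s=ik(W3(c),WR(O),[J[9],J[7],J[10],np.array([15,16,-54,68,-15,-4.]),np.array([18,15,-43,5,-6,54.])])
      for q in s: print(tilt,az,z,"clear",round(cl,1),"contact z",round(zt),"tipmin",round(zm),"bodymin",round(zl),q.round(1))
E
```

```text
20 -15 60 clear 9.9 contact z 43 tipmin 37 bodymin 82 [ 10.8  16.  -55.4  77.8 -12.6  -8.3]
20 0 70 clear 10.1 contact z 55 tipmin 49 bodymin 101 [  1.5  14.1 -56.7  92.9  -4.8 -16.3]
22 -30 60 clear 6.3 contact z 41 tipmin 35 bodymin 72 [ 17.9  17.6 -53.2  68.  -20.6  -3.5]
22 -15 70 clear 9.1 contact z 54 tipmin 47 bodymin 90 [  7.7  14.7 -56.6  87.9 -12.5 -15.1]
22 30 60 clear 6.3 contact z 50 tipmin 35 bodymin 72 [ 18.5  16.5 -40.    2.  -11.5  55.1]
25 -30 60 clear 9.5 contact z 41 tipmin 35 bodymin 67 [ 14.1  17.3 -55.7  83.  -20.9 -14.1]
25 30 60 clear 9.5 contact z 51 tipmin 35 bodymin 67 [ 18.5  16.  -43.6   5.   -5.4  51.6]
28 -30 60 clear 12.4 contact z 42 tipmin 34 bodymin 62 [ 11.1  17.3 -57.3  94.9 -22.3 -22.4]
28 -30 70 clear 7.5 contact z 52 tipmin 44 bodymin 72 [ 13.1  16.4 -56.9  89.9 -22.8 -19. ]
```

Model fits to 0.1 mm. The good option is tilt 25° at azimuth +30° off the press axis, with joint 4 at about 5°, which is reached smoothly from upright. I'll go back to upright first.

```bash
python3 - <<'E'
from ik import *
s=r.get_state(); c=s['tcp_pos'];R0=Ro.from_euler('xyz',s['eef_rot'],degrees=True); q=s['joints']
t=W3([-60,6,95]);Rt=WR(ori(0.01,0)); dv=(R0.inv()*Rt).as_rotvec(); print("rot",dv,"world",t-c)
N=16; Rp=R0;pp=c
for i in range(1,N+1):
    f=i/N; R=R0*Ro.from_rotvec(dv*f); pos=c+(t-c)*f
    o=ik(pos,R,[q]); 
    if o: dq=o[0]-q; q=o[0]; print(i,q.round(0),np.abs(dq).max().round(1))
    else: print(i,"none")
E
```

```text
rot [ 0.01875859 -0.39024352 -0.00858413] world [-0.03791256  0.01118649  0.00393415]
1 [ 12.  11. -57.  72. -10.  -5.] 23.3
2 [ 18.  12. -54.  54. -13.   7.] 18.4
3 [ 22.  12. -50.  41. -17.  17.] 12.5
4 [ 23.  13. -47.  33. -20.  24.] 8.6
5 [ 24.  13. -45.  26. -22.  29.] 6.3
6 [ 25.  13. -42.  22. -25.  34.] 4.8
7 [ 25.  14. -40.  18. -28.  37.] 3.9
8 [ 25.  14. -38.  15. -30.  40.] 3.2
9 [ 24.  14. -36.  12. -32.  43.] 2.7
10 [ 24.  15. -35.   9. -34.  46.] 2.4
11 [ 24.  15. -33.   7. -37.  48.] 2.1
12 [ 23.  16. -31.   6. -39.  50.] 2.1
13 [ 23.  16. -30.   4. -41.  51.] 2.0
14 [ 22.  16. -29.   3. -43.  53.] 2.0
15 [ 22.  17. -27.   1. -45.  54.] 2.0
16 [ 22.  17. -26.   0. -47.  56.] 1.9
```

```bash
python3 -m inch '-.001 0 -.0004 0 -.008 0 0;-.001 0 -.0004 0 -.008 0 0;-.001 0 -.0004 0 -.008 0 0;-.001 0 -.0004 0 -.008 0 0;-.001 0 -.0004 0 -.008 0 0;-.001 0 -.0004 0 -.008 0 0;-.001 0 -.0004 0 -.008 0 0;-.001 0 -.0004 0 -.008 0 0;-.001 0 -.0004 0 -.008 0 0;-.0025 0 -.001 0 -.024 0 0;-.0025 0 -.001 0 -.024 0 0;-.0025 0 -.001 0 -.024 0 0;-.0025 0 -.001 0 -.024 0 0;-.0025 0 -.001 0 -.024 0 0;0 0 0 0 0 0 0'
python3 - <<'E'
from ik import *
s=r.get_state();print(s['joints'].round(1),s['contact_force'])
print(Ro.from_euler('z',-p[2]).apply(s['tcp_pos']-[p[0],p[1],0]))
to(W3([-60,6,85]),WR(ori(0.01,0)).as_euler('xyz',degrees=True))
E
```

```text
time_s: 17.17
tcp_pos: [0.5674, 0.0077, 0.093]
eef_rot: [179.1, -11.3, -13.1]
contact_force: [0.4, 1.1, 1.2]
gripper_width: 0.0002
[ 25.   13.8 -38.9  15.6 -29.8  38.8] [0.40723165 1.12064569 1.18508923]
[-0.04289904  0.00520902  0.09297022]
shift tool [-0.0183 -0.0007  0.0044] rows 1 per row [-0.0183 -0.0007  0.0044]
 turn after [ 0.0166 -0.1976 -0.0091] rows 2 per row [ 0.0083 -0.0988 -0.0045]
```

```bash
cat > plan.py <<'E'
from ik import *
def plan(stages,cur=None,q=None):
    s=r.get_state(); c=s['tcp_pos'];R0=Ro.from_euler('xyz',s['eef_rot'],degrees=True); q=s['joints']
    for tilt,az,z,face,y,N in stages:
        O=ori(tilt,az); g=geom(O,z,face,y); t=W3(g[0]);Rt=WR(O); dv=(R0.inv()*Rt).as_rotvec()
        d=R0.inv().apply(t-c)
        print("stage",tilt,az,z,face,"clear %.1f contactz %.0f body %.0f"%(g[3],g[1],g[4]),"TCP",g[0].round(1))
        print("  turn/row",(dv/N).round(4)," mean shift/row (tool, mid)",((R0*Ro.from_rotvec(dv*(.5-.5/N))).inv().apply(t-c)/N).round(5))
        for i in range(1,N+1):
            R=R0*Ro.from_rotvec(dv*i/N);o=ik(c+(t-c)*i/N,R,[q])
            if not o: print("none",i);return
            m=np.abs(o[0]-q).max();q=o[0]
            print("  ",i,q.round(1),"max",m.round(1))
        c=t;R0=Rt
E
python3 - <<'E'
from plan import *
plan([(13,30,62,-22,8,6),(25,30,62,-14,8,6),(25,30,62,7,8,10)])
E
```

```text
stage 13 30 62 -22 clear 20.3 contactz 48 body 89 TCP [-35.   8.  62.]
  turn/row [ 0.0217 -0.0004  0.0025]  mean shift/row (tool, mid) [ 0.00027 -0.00027  0.00533]
   1 [ 24.4  14.2 -38.7  13.9 -28.6  40.8] max 2.0
   2 [ 23.7  14.6 -38.3  11.9 -27.6  43. ] max 2.2
   3 [ 23.   15.1 -37.8   9.7 -26.6  45.5] max 2.5
   4 [ 22.3  15.6 -37.2   7.3 -25.8  48.2] max 2.7
   5 [ 21.6  16.1 -36.5   4.7 -25.2  51.1] max 2.9
   6 [ 20.8  16.6 -35.7   1.9 -24.7  54.3] max 3.2
stage 25 30 62 -14 clear 28.4 contactz 53 body 69 TCP [-29.8   8.   62. ]
  turn/row [0.0183 0.0297 0.0054]  mean shift/row (tool, mid) [ 0.00084 -0.       0.00023]
   1 [ 20.8  16.1 -37.4   2.4 -21.6  53.5] max 3.1
   2 [ 20.8  15.6 -39.2   3.1 -18.3  52.5] max 3.3
   3 [ 20.8  15.2 -41.1   4.2 -14.8  51.1] max 3.5
   4 [ 20.8  14.8 -43.4   6.3 -10.9  48.8] max 3.9
   5 [ 20.4  14.5 -47.1  12.   -5.6  43.1] max 5.7
none 6
```

```bash
python3 - <<'E'
from plan import *
plan([(13,30,62,-22,8,6),(22,30,62,-14,8,6),(24.5,31,62,2,8,8),(24.5,31,62,8,8,6)])
E
```

```text
stage 13 30 62 -22 clear 20.3 contactz 48 body 89 TCP [-35.   8.  62.]
  turn/row [ 0.0217 -0.0004  0.0025]  mean shift/row (tool, mid) [ 0.00027 -0.00027  0.00533]
   1 [ 24.4  14.2 -38.7  13.9 -28.6  40.8] max 2.0
   2 [ 23.7  14.6 -38.3  11.9 -27.6  43. ] max 2.2
   3 [ 23.   15.1 -37.8   9.7 -26.6  45.5] max 2.5
   4 [ 22.3  15.6 -37.2   7.3 -25.8  48.2] max 2.7
   5 [ 21.6  16.1 -36.5   4.7 -25.2  51.1] max 2.9
   6 [ 20.8  16.6 -35.7   1.9 -24.7  54.3] max 3.2
stage 22 30 62 -14 clear 25.3 contactz 52 body 74 TCP [-29.2   8.   62. ]
  turn/row [0.0136 0.0224 0.0037]  mean shift/row (tool, mid) [ 0.00095 -0.       0.00024]
   1 [ 20.8  16.3 -36.9   2.2 -22.4  53.7] max 2.3
   2 [ 20.8  15.9 -38.2   2.7 -20.   53.1] max 2.4
   3 [ 20.8  15.6 -39.5   3.3 -17.5  52.3] max 2.5
   4 [ 20.8  15.3 -41.    4.2 -14.8  51.2] max 2.6
   5 [ 20.7  15.  -42.6   5.6 -12.   49.7] max 2.8
   6 [ 20.6  14.8 -44.6   8.   -8.7  47.2] max 3.3
stage 24.5 31 62 2 clear 11.4 contactz 53 body 69 TCP [-13.6   8.   62. ]
  turn/row [0.0037 0.0041 0.0013]  mean shift/row (tool, mid) [ 0.00183 -0.       0.
[... 166 characters left out ...]
 20.   15.2 -43.9   6.1  -7.7  49.3] max 0.6
   5 [ 19.8  15.4 -43.6   5.5  -7.5  50. ] max 0.7
   6 [ 19.7  15.5 -43.4   4.9  -7.3  50.7] max 0.7
   7 [ 19.5  15.6 -43.1   4.2  -7.2  51.5] max 0.8
   8 [ 19.4  15.7 -42.7   3.4  -7.1  52.3] max 0.8
stage 24.5 31 62 8 clear 5.4 contactz 53 body 69 TCP [-7.6  8.  62. ]
  turn/row [0. 0. 0.]  mean shift/row (tool, mid) [0.00093 0.      0.00036]
   1 [ 19.3  15.8 -42.5   3.1  -7.2  52.6] max 0.4
   2 [ 19.2  15.9 -42.3   2.8  -7.4  53. ] max 0.3
   3 [ 19.2  15.9 -42.    2.5  -7.5  53.3] max 0.3
   4 [ 19.1  16.  -41.8   2.3  -7.7  53.6] max 0.3
   5 [ 19.   16.1 -41.6   2.   -7.8  53.9] max 0.3
   6 [ 19.   16.2 -41.4   1.8  -8.   54.2] max 0.3
```

```bash
python3 -m inch '0 0 .0053 .0217 0 .0025 0;0 0 .0053 .0217 0 .0025 0;0 0 .0053 .0217 0 .0025 0;.0005 -.0005 .0053 .0217 -.0004 .0025 0;.0005 -.0005 .0053 .0217 -.0005 .0025 0;.0005 -.0005 .0053 .0217 -.0005 .0025 0;.001 0 .0002 .0136 .0224 .0037 0;.001 0 .0002 .0136 .0224 .0037 0;.001 0 .0002 .0136 .0224 .0037 0;.001 0 .0002 .0136 .0224 .0037 0;.001 0 .0002 .0136 .0224 .0037 0;.001 0 .0002 .0136 .0224 .0037 0;0 0 0 0 0 0 0;0 0 0 0 0 0 0'
python3 - <<'E'
from plan import *
s=r.get_state();print(s['joints'].round(1),s['contact_force'])
print(Ro.from_euler('z',-p[2]).apply(s['tcp_pos']-[p[0],p[1],0]))
plan([(24.5,31,62,2,8,8),(24.5,31,62,8,8,6)])
import cv2
im=r.capture("side");cv2.imwrite("pics/side8.png",cv2.resize(im[100:280,240:420,::-1],None,fx=3.3,fy=3.3,interpolation=cv2.INTER_CUBIC))
E
```

```text
time_s: 18.33
tcp_pos: [0.5794, 0.0054, 0.0617]
eef_rot: [-168.0, -18.5, -16.6]
contact_force: [0.3, -0.1, -0.4]
gripper_width: 0.0008
[ 20.5  14.7 -45.1   8.7  -8.4  46.5] [ 0.3143322  -0.07813086 -0.43431517]
[-0.0306261   0.005554    0.06168808]
stage 24.5 31 62 2 clear 11.4 contactz 53 body 69 TCP [-13.6   8.   62. ]
  turn/row [0.0039 0.0041 0.0011]  mean shift/row (tool, mid) [ 0.00199 -0.00031  0.00074]
   1 [ 20.3  14.8 -44.9   8.2  -8.1  47.1] max 0.6
   2 [ 20.2  14.9 -44.7   7.7  -7.9  47.6] max 0.6
   3 [ 20.   15.1 -44.4   7.1  -7.7  48.3] max 0.6
   4 [ 19.9  15.2 -44.1   6.5  -7.5  49. ] max 0.7
   5 [ 19.8  15.3 -43.8   5.8  -7.4  49.7] max 0.7
   6 [ 19.6  15.4 -43.5   5.   -7.2  50.5] max 0.8
   7 [ 19.5  15.6 -43.1   4.2  -7.1  51.4] max 0.9
   8 [ 19.4  15.7 -42.7   3.4  -7.1  52.3] max 0.9
stage 24.5 31 62 8 clear 5.4 contactz 53 body 69 TCP [-7.6  8.  62. ]
  turn/row [0. 0. 0.]  mean shift/row (tool, mid) [0.00093 0.      0.00036]
   1 [ 19.3  15.8 -42.5   3.1  -7.2  52.6] max 0.4
   2 [ 19.2  15.9 -42.3   2.8  -7.4  53. ] max 0.3
   3 [ 19.2  15.9 -42.    2.5  -7.5  53.3] max 0.3
   4 [ 19.1  16.  -41.8   2.3  -7.7  53.6] max 0.3
   5 [ 19.   16.1 -41.6   2.   -7.8  53.9] max 0.3
   6 [ 19.   16.2 -41.4   1.8  -8.   54.2] max 0.3
```

View pics/side8.png

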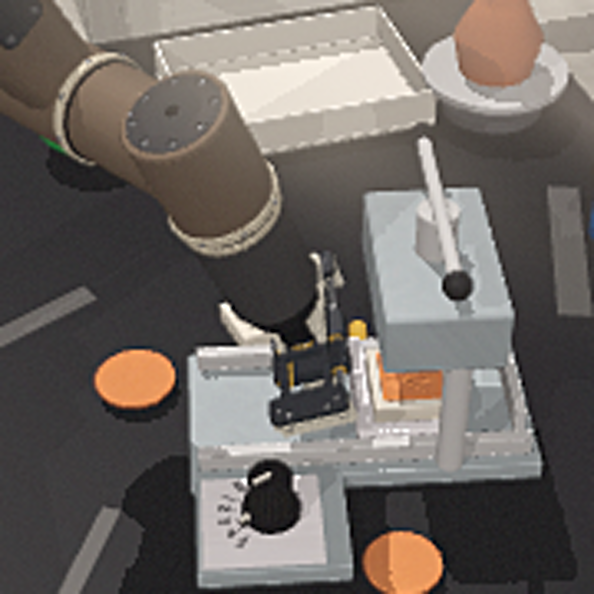

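```bash
python3 -m inch '.002 -.0003 .0007 .0039 .0041 .0011 0;.002 -.0003 .0007 .0039 .0041 .0011 0;.002 -.0003 .0007 .0039 .0041 .0011 0;.002 -.0003 .0007 .0039 .0041 .0011 0;.002 -.0003 .0007 .0039 .0041 .0011 0;.002 -.0003 .0007 .0039 .0041 .0011 0;.002 -.0003 .0007 .0039 .0041 .0011 0;.002 -.0003 .0007 .0039 .0041 .0011 0;0 0 0 0 0 0 0'
python3 - <<'E'
from plan import *
s=r.get_state();print(s['joints'].round(1),s['contact_force'],s['eef_rot'])
print(Ro.from_euler('z',-p[2]).apply(s['tcp_pos']-[p[0],p[1],0]))
plan([(24.5,31,62,8,8,6)])
E
```

```text
time_s: 19.13
tcp_pos: [0.5974, 0.0034, 0.0625]
eef_rot: [-165.8, -20.3, -17.8]
contact_force: [-0.6, -0.3, 0.2]
gripper_width: 0.0004
[ 19.3  15.7 -42.7   3.3  -7.   52.3] [-0.62194769 -0.3145687   0.21901734] [-165.79219523  -20.31409613  -17.79892584]
[-0.01267499  0.00758741  0.06251502]
stage 24.5 31 62 8 clear 5.4 contactz 53 body 69 TCP [-7.6  8.  62. ]
  turn/row [-0.0001 -0.0003 -0.0005]  mean shift/row (tool, mid) [ 7.5e-04 -5.0e-05  3.9e-04]
   1 [ 19.2  15.8 -42.4   3.   -7.2  52.6] max 0.4
   2 [ 19.2  15.9 -42.2   2.8  -7.4  53. ] max 0.3
   3 [ 19.1  15.9 -42.    2.5  -7.5  53.3] max 0.3
   4 [ 19.1  16.  -41.8   2.3  -7.7  53.6] max 0.3
   5 [ 19.   16.1 -41.6   2.   -7.8  53.9] max 0.3
   6 [ 19.   16.2 -41.4   1.8  -8.   54.2] max 0.3
```

```bash
python3 - <<'E'
from plan import *
import cv2
im=r.capture("side");cv2.imwrite("pics/side9.png",cv2.resize(im[180:260,300:400,::-1],None,fx=7,fy=7,interpolation=cv2.INTER_CUBIC))
# predicted mould-plate top corners for joint values
for j in (.080,.084,.090,.095):
    x=-90+j*1000; print(j,((proj("side",w(p,[[x,-50,76],[x,50,76],[x+12,-50,76]]))-[300,180])*7).round().tolist())
E
```

```text
0.08 [[332.0, 296.0], [312.0, 154.0], [357.0, 295.0]]
0.084 [[340.0, 296.0], [320.0, 154.0], [366.0, 295.0]]
0.09 [[353.0, 295.0], [332.0, 153.0], [378.0, 294.0]]
0.095 [[363.0, 295.0], [342.0, 153.0], [389.0, 293.0]]
```

View pics/side9.png

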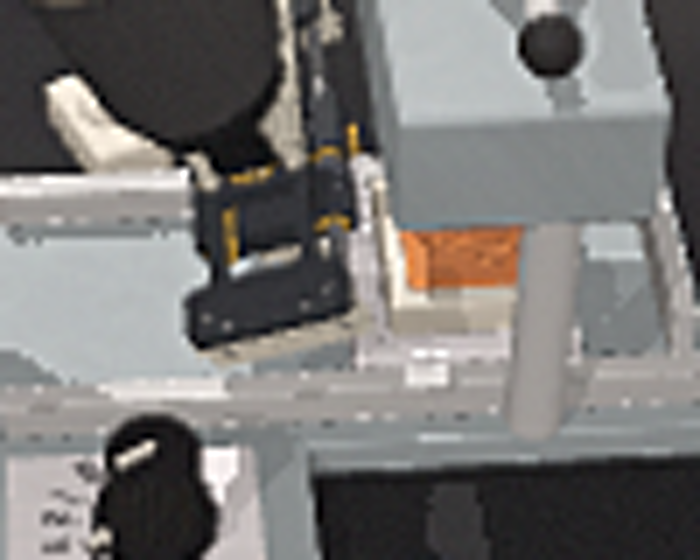

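```bash
python3 -m inch '.0009 0 .0004 0 0 0 0;.0009 0 .0004 0 0 0 0;0 0 0 0 0 0 0';python3 -m inch '.0009 0 .0004 0 0 0 0;0 0 0 0 0 0 0';python3 -m inch '.0009 0 .0004 0 0 0 0;0 0 0 0 0 0 0'
```

```text
time_s: 19.43
tcp_pos: [0.5997, 0.0034, 0.0628]
eef_rot: [-165.8, -20.3, -17.8]
contact_force: [-0.4, 0.1, 0.1]
gripper_width: 0.0005
time_s: 19.6
tcp_pos: [0.6003, 0.0031, 0.0626]
eef_rot: [-165.8, -20.3, -17.8]
contact_force: [0.0, 0.5, -0.1]
gripper_width: 0.0002
time_s: 19.77
tcp_pos: [0.601, 0.0028, 0.0624]
eef_rot: [-165.8, -20.3, -17.8]
contact_force: [-0.3, -0.6, 0.2]
gripper_width: 0.0005
```

```bash
python3 -m inch '.0009 0 .0004 0 0 0 0;0 0 0 0 0 0 0';python3 -m inch '.0009 0 .0004 0 0 0 0;0 0 0 0 0 0 0'; python3 - <<'E'
from plan import *
import cv2
for n,a,b in(("side",180,300),("top",140,290)):
    im=r.capture(n);cv2.imwrite(f"pics/{n}10.png",cv2.resize(im[a:a+80,b:b+100,::-1],None,fx=7,fy=7,interpolation=cv2.INTER_CUBIC))
E
```

```text
time_s: 19.93
tcp_pos: [0.6012, 0.0025, 0.0621]
eef_rot: [-165.8, -20.2, -17.8]
contact_force: [-3.7, 2.9, 3.1]
gripper_width: 0.0002
time_s: 20.1
tcp_pos: [0.6014, 0.0024, 0.062]
eef_rot: [-165.9, -20.2, -17.7]
contact_force: [-11.0, 5.4, 6.9]
gripper_width: 0.0002
```

View pics/side10.png

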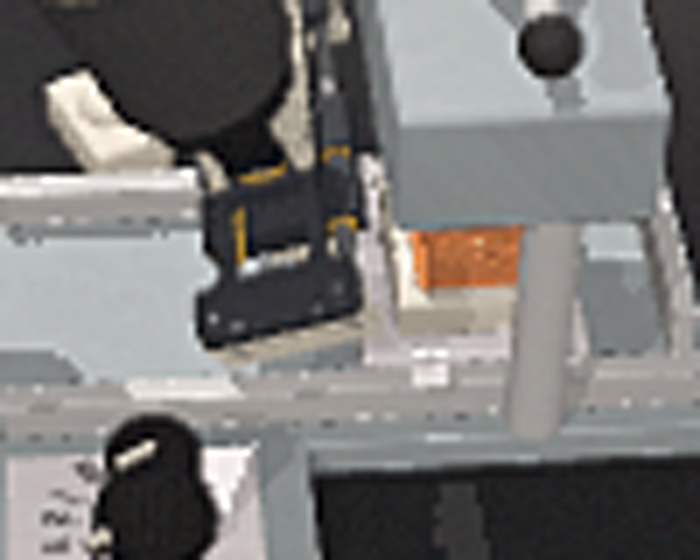

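View pics/top10.png

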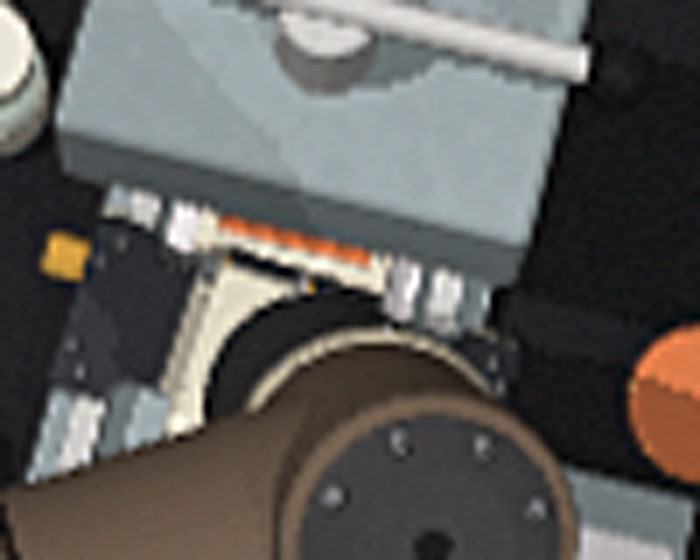

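Force rose as at a hard stop, about 13 N, and the mould moved about 5 mm between the pictures. That fits a snap to home. I'll back out the way I came and check.

```bash
python3 -m inch '-.002 0 -.0008 0 0 0 0;-.002 0 -.0008 0 0 0 0;-.002 0 -.0008 0 0 0 0;-.002 0 -.0007 -.0039 -.0041 -.0011 0;-.002 0 -.0007 -.0039 -.0041 -.0011 0;-.002 0 -.0007 -.0039 -.0041 -.0011 0;-.002 0 -.0007 -.0039 -.0041 -.0011 0;-.002 0 -.0007 -.0039 -.0041 -.0011 0;-.002 0 -.0007 -.0039 -.0041 -.0011 0;-.002 0 -.0007 -.0039 -.0041 -.0011 0;-.002 0 -.0007 -.0039 -.0041 -.0011 0;0 0 0 0 0 0 0'
python3 - <<'E'
from plan import *
import cv2
s=r.get_state();print(s['joints'].round(1),s['contact_force'])
plan([(10,30,75,-35,8,8),(0.01,0,200,-60,8,8)])
n,a,b="side",180,300
im=r.capture(n);cv2.imwrite(f"pics/{n}11.png",cv2.resize(im[a:a+80,b:b+100,::-1],None,fx=7,fy=7,interpolation=cv2.INTER_CUBIC))
E
```

```text
time_s: 21.2
tcp_pos: [0.5798, 0.0077, 0.0623]
eef_rot: [-168.0, -18.6, -16.8]
contact_force: [0.7, 0.4, 0.0]
gripper_width: 0.0004
[ 20.7  14.6 -45.5   9.7  -8.   45.2] [0.69585422 0.44450661 0.01161297]
stage 10 30 75 -35 clear 25.4 contactz 60 body 107 TCP [-47.2   8.   75. ]
  turn/row [-0.0134 -0.0225 -0.0038]  mean shift/row (tool, mid) [-0.0016  -0.00024 -0.00204]
   1 [ 20.9  14.6 -43.2   6.5 -11.8  48.4] max 3.7
   2 [ 21.1  14.6 -41.5   4.9 -14.9  50.1] max 3.2
   3 [ 21.2  14.7 -40.1   3.8 -17.8  51.3] max 2.9
   4 [ 21.2  14.8 -38.7   3.1 -20.5  52.1] max 2.7
   5 [ 21.3  14.9 -37.5   2.5 -23.2  52.8] max 2.6
   6 [ 21.4  15.1 -36.2   2.1 -25.7  53.4] max 2.5
   7 [ 21.4  15.3 -35.1   1.7 -28.1  53.9] max 2.5
   8 [ 21.5  15.6 -33.9   1.4 -30.5  54.3] max 2.4
stage 0.01 0 200 -60 clear 40.5 contactz 181 body 247 TCP [-69.5   8.  200. ]
  turn/row [-0.011  -0.0188 -0.0008]  mean shift/row (tool, mid) [-0.00145 -0.00077 -0.01579]
   1 [ 21.6  14.6 -32.2   1.1 -34.5  54.5] max 3.9
   2 [ 21.8  13.6 -30.6   0.9 -38.3  54.6] max 3.9
   3 [ 21.9  12.8 -28.8   0.7 -42.1  54.7] max 3.8
   4 [ 22.   12.1 -27.1   0.6 -45.8  54.8] max 3.7
   5 [ 22.1  11.5 -25.3   0.4 -49.4  54.9] max 3.6
   6 [ 22.2  11.  -23.5   0.3 -53.   54.9] max 3.6
   7 [ 22.3  10.5 -21.7   0.1 -56.5  54.9] max 3.5
   8 [ 22.4  10.1 -19.9   0.  -60.   54.9] max 3.5
```

View pics/side11.png

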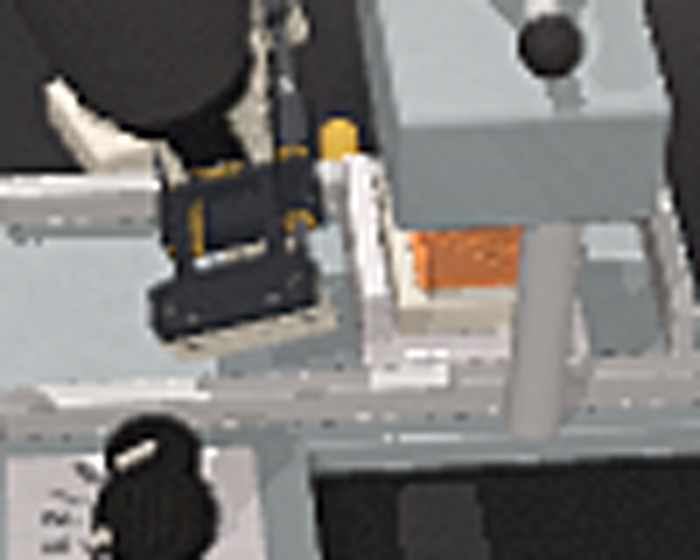

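The plate's top edge runs from (345,155) to (365,297), which matches the 0.095 prediction of (342,153) to (363,295). Retreating clear.

```bash
python3 -m inch '-.0016 0 -.002 -.0134 -.0225 -.0038 0;-.0016 0 -.002 -.0134 -.0225 -.0038 0;-.0016 0 -.002 -.0134 -.0225 -.0038 0;-.0016 0 -.002 -.0134 -.0225 -.0038 0;-.0016 0 -.002 -.0134 -.0225 -.0038 0;-.0016 0 -.002 -.0134 -.0225 -.0038 0;-.0016 0 -.002 -.0134 -.0225 -.0038 0;-.0016 0 -.002 -.0134 -.0225 -.0038 0;-.0015 0 -.0158 -.011 -.0188 0 0;-.0015 0 -.0158 -.011 -.0188 0 0;-.0015 0 -.0158 -.011 -.0188 0 0;-.0015 0 -.0158 -.011 -.0188 0 0;-.0015 0 -.0158 -.011 -.0188 0 0;-.0015 0 -.0158 -.011 -.0188 0 0;-.0015 0 -.0158 -.011 -.0188 0 0;-.0015 0 -.0158 -.011 -.0188 0 0;0 0 0 0 0 0 0'
python3 - <<'E'
from h import *
to([.42,.30,.26])
E
```

```text
time_s: 22.67
tcp_pos: [0.5421, 0.009, 0.2021]
eef_rot: [-179.9, -0.2, -13.0]
contact_force: [0.6, 0.7, 0.4]
gripper_width: 0.0004
shift tool [-0.1842 -0.2562 -0.0581] rows 9 per row [-0.0205 -0.0285 -0.0065]
```

```bash
python3 -m inch '-.0205 -.0285 -.0065 0 0 0 0;-.0205 -.0285 -.0065 0 0 0 0;-.0205 -.0285 -.0065 0 0 0 0;-.0205 -.0285 -.0065 0 0 0 0;-.0205 -.0285 -.0065 0 0 0 0;-.0205 -.0285 -.0065 0 0 0 0;-.0205 -.0285 -.0065 0 0 0 0;-.0205 -.0285 -.0065 0 0 0 0;-.0205 -.0285 -.0065 0 0 0 0;0 0 0 0 0 0 0;0 0 0 0 0 0 0;0 0 0 0 0 0 0'
python3 - <<'E'
from h import *
import cv2
print(r.get_state()['qd'].round(2))
p=json.load(open("press.json"))
A=r.capture("top");B=r.capture("side")
cv2.imwrite("pics/topf.png",cv2.resize(A[110:270,260:420,::-1],None,fx=3.75,fy=3.75,interpolation=cv2.INTER_CUBIC))
im=cv2.resize(B[180:280,290:400,::-1],None,fx=6,fy=6,interpolation=cv2.INTER_CUBIC)
for j,c in((.084,(0,0,255)),(.095,(0,255,0))):
    x=-90+j*1000; q=((proj("side",w(p,[[x,-50,76],[x,50,76]]))-[290,180])*6).astype(int); cv2.line(im,tuple(map(int,q[0])),tuple(map(int,q[1])),c,1)
cv2.imwrite("pics/sidef.png",im)
print(r.recognise("dial","top")[:1])
E
```

```text
time_s: 23.67
tcp_pos: [0.4179, 0.2999, 0.2569]
eef_rot: [-180.0, -0.0, -13.0]
contact_force: [0.2, -0.3, 0.9]
gripper_width: 0.0004
[-1.41 -0.25 -0.36  0.11 -0.16 -0.05]
[{'xy': [363.1, 227.6], 'p': 0.54}]
```

View pics/topf.png

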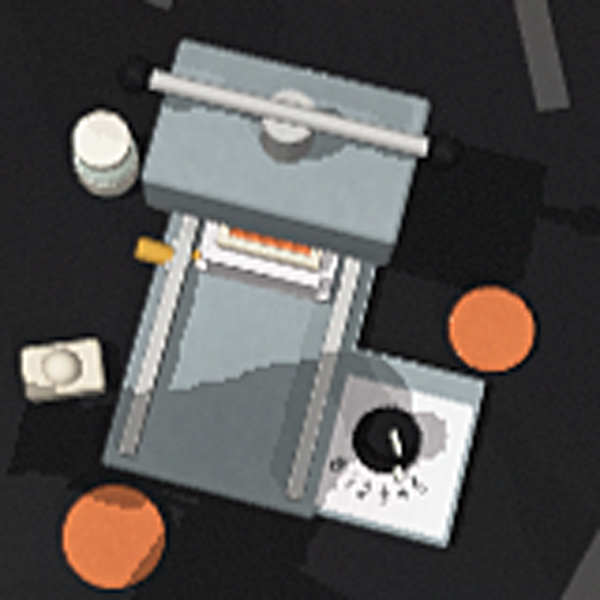

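View pics/sidef.png

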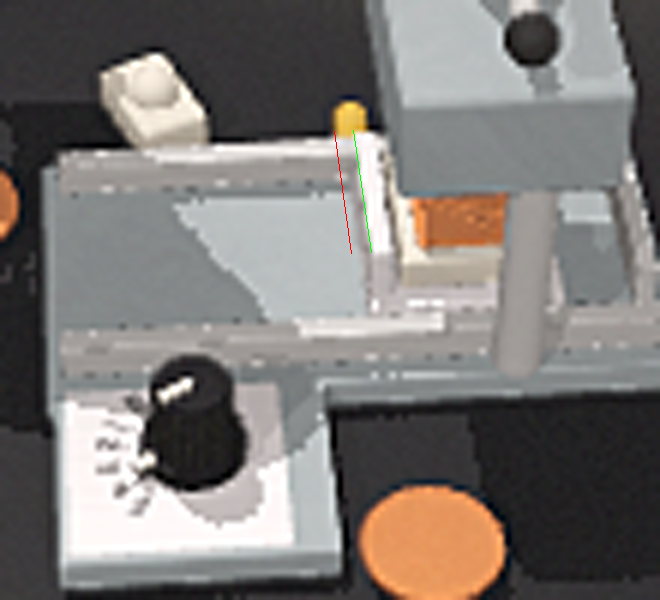

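```bash
python3 - <<'E'
from h import *
import cv2
p=json.load(open("press.json"));c=w(p,[[-100,-140,22]])[0]
Z=lambda u,z: ray("top",np.array(u)/3.75+[260,110],z)
d=Z((400,474),.034)-c;print(np.degrees(np.arctan2(d[1],d[0])-p[2])%360)
a,b=Z((393,432),.079),Z((401,455),.079);d=b-a;print(np.degrees(np.arctan2(d[1],d[0])-p[2])%360)
A=r.capture("top")
cv2.imwrite("pics/dzf.png",cv2.resize(A[205:250,340:390,::-1],None,fx=12,fy=12,interpolation=cv2.INTER_CUBIC))
E
python3 -m inch '0 0 0 0 0 0 0;0 0 0 0 0 0 0'
```

```text
212.409471295353
212.5526013165099
time_s: 24.03
tcp_pos: [0.4186, 0.2993, 0.2574]
eef_rot: [-180.0, -0.0, -13.1]
contact_force: [-0.6, 1.1, -0.5]
gripper_width: 0.0
```

View pics/dzf.png

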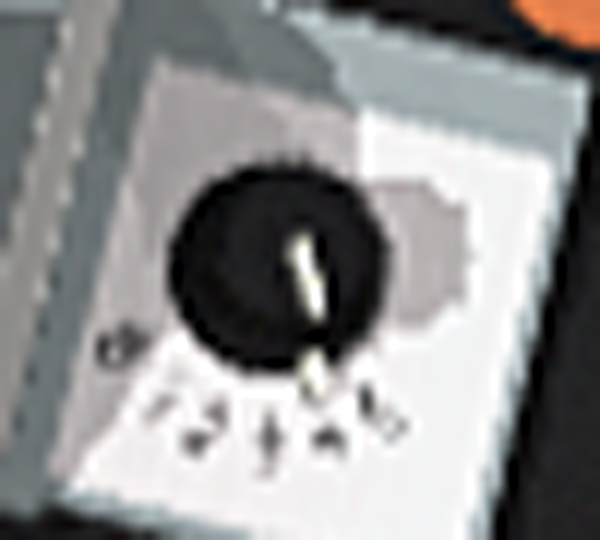

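```bash
python3 -c "
from plant import r
print(r.close_job())"
```

```text
the job is handed in; nothing more can be done
None
```

I turned the dial from 2 to 4, pushed the mould carriage in until it stopped at its home position, and handed the job in at about 24 s of the 51 s allowed. The hand-in reports no verdict, so these are my own last checks:

- **Dial:** the pointer measured about 212° in the picture. Numeral 4 measured 210°, and the neighbouring numerals are about 20° away.
- **Carriage:** the push plate's edge matched where it should be at 0.095 m (fully home), and it stayed there after I let go. I did not see the snap past the detent directly. I inferred it from a force that rose to about 14 N, as at a hard stop, and from the mould moving about 5 mm between pictures.
- **Bystanders:** in the last close-up pictures the two saucers, the cast and the jar were where they started. The two bottles and the bowl were outside those close-ups. I did not look at them again, but no move went low near them.
- **Robot:** it stood clear and still, with contact force about zero.

**What went wrong on the way:** my first tilts near the press ran joints 3 and 4 into their limits. Once the gripper slid about 24 mm sideways while pushing the carriage, with no collision force seen. I worked out the arm's geometry from the logged poses. I then made the final push at 24.5° tilt, leaning about 31° to the side of the slide direction.

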